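# Dock the power bank in the sloped charging chute

## Robot

A 6-joint arm with a two-finger parallel gripper is mounted at the origin on the work surface. World frame = base frame: x ahead of the robot, y to its left, z up, the work surface at z = 0. Lengths are in m, angles in rad, forces in N, time in s.
With the tool pointing down it reaches from about 0.275 to 0.75 m from the base axis. Payload 10.2 kg.
Tool frame: the origin (TCP) lies between the finger pads; the fingertips stand 25 mm ahead of it and the grasp point (between the pads) lies 6 mm ahead of it; z points along the fingers, y is the direction in which the jaws open and shut (so a half turn about z gives the same grasp; the last joint's range is limited). The gripper opens to 85 mm and grips with 20 to 120 N. Pads are 22 mm wide; open, the fingers measure 114 mm over their backs; the gripper's body (76 mm by 85 mm) begins 54 mm behind the grasp point. The pads swing forward as they close: fully open they stand 13 mm farther back than shut.
Start: joints at [-1.448, 0.313, 1.498, -0, 1.331, -0.223], TCP at [0.178, -0.494, 0.256] pointing down, gripper open.
Joint ranges: [-2.94, 2.94], [-0.97, 2.17], [0.19, 2.56], [-1.23, 4.37], [0.02, 3.11], [-2.88, 2.88]. Speed limits (rad/s): [2.39, 2.39, 3.01, 3.14, 3.14, 3.14].

## Interface

Orientations are given as a rotation vector (axis times angle).
In Python, from cell import r gives the robot as it stands.
- The arm moves only by the tool send_rows, never from a script. Its argument "increments" is a list of rows, each an object with "gripper": the closure, from 0 (fully open) to 1 (shut); "travel": the shift along the tool's x, y, z in cm, a list of three; "twist": the turn, a rotation vector about the tool's x, y, z in degrees, a list of three. A call has 1 to 5 rows; each row is the pose to reach, as a shift and turn from the pose commanded when the call began, along the tool's axes at that moment; what a row does not reach only later rows make up. A row lasts 1/8 s, in which the tool goes at most 62.5 mm and 10.7 degrees, less where a joint would pass 70% of its speed; a pose out of reach is approached as far as the arm can. A call with a gripper value outside its range is refused whole. The fingers move at their own pace and stop on an object; the grip force is fixed at half the most. Time passes only in rows, so rows that repeat a pose let the fingers close. It gives the time, the measured TCP pose, the force and the opening at its end, in the units of the state.
- r.get_state(): the state, without advancing time (a new reading comes with each control period).
- r.read_camera(name): name is "scene" or "top"; returns a dict with "image" (420x560x3 uint8, red, green, blue), "camera_matrix" (3x3 intrinsics, pixels), "k1" (the pictures are not rectified: a ray, as slopes to the right and down, at radius r is drawn at 1 + k1 r^2 times it, then the intrinsics apply), "world_from_camera" (4x4, takes a point from camera to world coordinates). Camera axes: x right, y down, z forward; pixel columns grow to the right and rows downward; lengths in m; the calibration is good to about 2 mm. A picture is of the moment at which its call begins. There is no depth.
- r.hand_in(): hands the job in, once; it reports no verdict.
The state is a dict: "time_s": time; "joints": joint angles; "qd": joint speeds; "joint_torque": joint torques, N m; "eef_pos": TCP position; "eef_rot": TCP orientation; "ft_force": force on the tool from outside, world axes, zero at the start; "moment": the same for the moment, N m; "grip_width": finger opening in m.
Only numpy, scipy, OpenCV 4.12 (cv2) and the standard library are available. Lean on these libraries where they do the work, as an engineer would, in place of code of your own. Each camera call takes 0.05 s, during which the arm holds its last target.

## Task

Put the power bank on to charge: lay it flat in the open top of the sloped aluminium charging chute, then push it down the chute against the sprung stop until the side catch snaps in behind it, and leave it caught there. Push gently - never ram the stop near the end of its travel - and leave the other things on the shelf where they are.

Things in the scene. Friction and masses are not known exactly. Their poses are not given: they have to be found in the camera images.
- bank: Power bank, a blue plastic slab 56 (x) x 90 (y) x 24 (z) mm, about 0.2 kg (0.16 to 0.26), lying flat on the shelf at the start. Origin: centre of its underside; y is its long axis, z up out of its top. It goes in with either end first. It does not slide down the chute by itself.
- channel: Tilted trough of the fixed aluminium charging chute. Origin: on its floor's surface, on the centre line, 62 mm above the shelf. y points DOWN the slope along the trough (slope 0.26 rad), z square to the floor (up), x level across. Floor 84 mm wide, from y = -170 mm (top end, open) to +130 mm. On it rides a carriage with the sprung stop and the catch; nothing overhangs the middle of the trough.
- loading (a point): Where to lay the bank: centre of the open loading end, on the floor, at channel y = -118 mm. No walls above y = -90 mm, so fingers have room beside the bank; a bank laid here lined up with the trough stays by friction.
- trough_entry (a point): Channel y = -65 mm, on the floor: funnel walls from y = -90 mm narrow to here; from here down the straight side walls are 61 mm apart inside and 12 mm high.
- stop (a joint): Press of the sprung stop, m: 0 free, 0.016 end; 3.2 N plus 0.8 N per mm. Black plate 50 mm wide, 3-21 mm above the floor. Its free face is at an UNKNOWN place from channel y = +55 to +80 mm: see it or feel for it; its carriage does not shift. The catch snaps at 0.005 to 0.0065 (push 6 to 11 N in all); a caught bank keeps 0.005. Over 0.0125 (13 N on the stop) is ramming.
- catch (a joint): Angle of the sprung side catch, rad: 0 swung in (free, or snapped in behind the bank), 0.09 to 0.22 while the bank's side holds it out. Steel arm 52 mm long, 15.5-23.5 mm above the floor, pivoted above the +x wall, slanting down-slope and inward; its end stands 10 mm inside the +x wall, 85 mm up-slope of the free stop face (bank length less 5 mm).
- dish: White ceramic key dish, 110 mm across, 28 mm high, loose; leave it. Origin: centre of its underside.
- jar: Screw-top glass jar of spare coin batteries, 60 mm across, 85 mm high, loose; leave it. Origin: centre of its underside.
- phone_stand: Aluminium phone stand, 90 x 75 mm foot, about 110 mm high, loose; leave it. Origin: centre of its underside.
- lock_key: Chrome bike lock key, about 66 mm long and 5 mm thick, lying flat, loose; leave it. Origin: near its middle, on its underside.
- glasses_case: Black hard glasses case 60 x 150 x 40 mm, loose; leave it. Origin: centre of its underside.
- tape_measure: Grey tape measure 60 x 32 x 60 mm, loose; leave it. Origin: centre of its underside.
- bike_light: Small black bike light 30 x 45 x 35 mm, loose; leave it. Origin: centre of its underside.
Mind the look-alikes: they are no part of the job. Of the things that look like the bank, take the one that is farthest from the robot's base at the start.

How it is judged:
On the way, in this order (a step that is already met when the one before it is completed fails the run):
1. the bank lies flat on the chute's floor at the top, lined up with the chute, not yet at the catch (y of bank in the frame of channel between -0.18 and -0.06 m and x of bank in the frame of channel between -0.015 and 0.015 m and z of bank in the frame of channel between -0.004 and 0.005 m and angle between the y axis of bank and the y axis of channel, either way round below 0.25 rad), for 0.2 s.
2. the bank, down in the trough, is pushed against the sprung stop (value of joint stop above 0.003 m and y of bank in the frame of channel above 0 m), for 0.05 s.
At the end, for the whole second after the job is handed in: The bank lies flat (within 5 mm) and straight (0.1 rad) in the trough, at rest, caught between the catch, swung in behind it (under 0.08 rad), and the stop, which it keeps pressed by 3 to 8 mm (value of joint stop between 0.003 and 0.008 m and value of joint catch below 0.08 rad and y of bank in the frame of channel between 0.005 and 0.05 m and x of bank in the frame of channel between -0.006 and 0.006 m and z of bank in the frame of channel between -0.004 and 0.005 m and angle between the y axis of bank and the y axis of channel, either way round below 0.1 rad and linear speed of bank below 0.02 m/s); the robot touches nothing.
It fails at once if the sprung stop is rammed: pressed more than 12.5 mm (value of joint stop above 0.0125 m).
It fails at once if another thing on the shelf is moved more than 25 mm or the jar tipped (distance of any of dish, jar, phone_stand, lock_key, glasses_case, tape_measure, bike_light from where it was at the start of the episode above 0.025 m or angle between jar's own z axis and vertical above 0.5 rad).
It also fails if it takes over 51 s, if anything falls off the work surface, if the arm or the gripper's body presses on something with over 40 N, if the wrist force passes 120 N, or if a joint passes its speed limit or range.

## Working session

There is one attempt and no reset: what is moved stays moved. The work goes in short steps, Python scripts to look and compute and a tool call to move; the robot and the scene stay as the last step left them, time stands still between calls to the robot, and variables do not carry over. Pictures are saved under pics/ and viewed, and the job is handed in when it is done.

Besides the shell and the picture viewer there is one more tool, called in YAML: its name, and indented under it one key for each argument. send_rows: Moves the arm, as the interface text tells. Its arguments: {"type":"object","properties":{"increments":{"type":"array"}},"required":["increments"]}

```bash
mkdir -p pics; ls; python3 - <<'E'
from cell import r
import cv2
for n in("scene","top"):
    c=r.read_camera(n); cv2.imwrite(f"pics/{n}0.png",c["image"][:,:,::-1]); print(n,c["camera_matrix"],c["k1"],c["world_from_camera"])
print(r.get_state())
E
```

```text
pics
scene [[419.8516234    0.         280.41326609]
 [  0.         419.8516234  215.90466107]
 [  0.           0.           1.        ]] -0.06465660624665355 [[ 0.12486081  0.79944318 -0.58762265  1.28496574]
 [ 0.9921174  -0.09425963  0.08257232 -0.12474452]
 [ 0.01062279 -0.59330071 -0.80491082  1.12171932]
 [ 0.          0.          0.          1.        ]]
top [[390.67515925   0.         274.40880617]
 [  0.         390.67515925 205.96855394]
 [  0.           0.           1.        ]] 0.01448986217099238 [[ 0.01709263 -0.99413976  0.10674262  0.41692863]
 [-0.99934364 -0.02039657 -0.02993775 -0.01240868]
 [ 0.03193949 -0.10616084 -0.99383587  1.03202047]
 [ 0.          0.          0.          1.        ]]
{'time_s': 0.1, 'joints': array([-1.44839175e+00,  3.13357243e-01,  1.49833718e+00,  1.70196276e-05,
        1.33097494e+00, -2.23419940e-01]), 'qd': array([-4.31830101e-04, -3.95062018e-04, -1.94937219e-03, -3.64915064e-03,
        2.23707866e-05, -4.36963544e-04]), 'joint_torque': array([ 1.94071596e-03, -4.12901330e+01, -2.60138154e+01, -1.54881363e-04,
        3.07903756e-03, -1.26908489e-05]), 'eef_pos': array([ 0.17791934, -0.49373253,  0.25582012]), 'eef_rot': array([-3.09368747e+00, -5.40325865e-01, -1.11281968e-04]), 'ft_force': array([ 0.19449287,  0.26380573, -0.38131956]), 'moment': array([-0.00812621,  0.01511838,  0.01471281]), 'grip_width': 0.0856905890986708}
```

View pics/scene0.png

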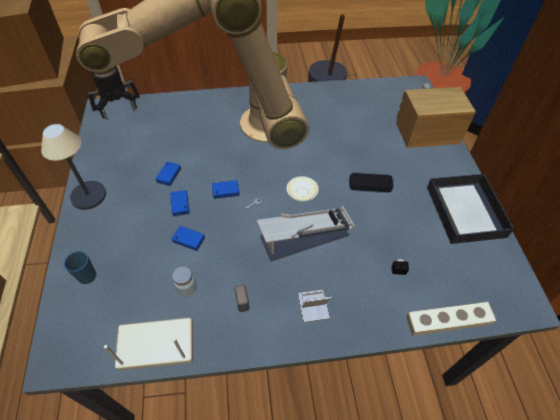

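View pics/top0.png

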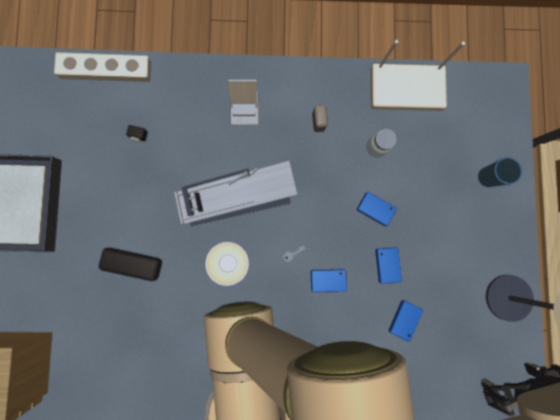

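The top view shows four blue slabs: A (377,209), B (389,265), C (329,281) and D (407,320). The chute runs from its open end near (295,182) to the stop near (190,207). I'll measure these next.

```bash
cat > h.py <<'E'
import numpy as np,cv2
from scipy.spatial.transform import Rotation as R
from cell import r
def und(c,uv):
    K=c["camera_matrix"];k=c["k1"]
    return cv2.undistortPoints(np.array(uv,float).reshape(-1,1,2),K,np.array([k,0,0,0,0.])).reshape(-1,2)
def onz(c,uv,z):
    p=und(c,uv);T=c["world_from_camera"];d=np.c_[p,np.ones(len(p))]@T[:3,:3].T;o=T[:3,3]
    return o+d*((z-o[2])/d[:,2])[:,None]
def proj(c,P):
    T=np.linalg.inv(c["world_from_camera"]);P=np.atleast_2d(P)
    p,_=cv2.projectPoints((P@T[:3,:3].T+T[:3,3]),np.zeros(3),np.zeros(3),c["camera_matrix"],np.array([c["k1"],0,0,0,0.]))
    return p.reshape(-1,2)
def crop(c,name,u0,v0,u1,v1,s):
    im=c["image"][v0:v1,u0:u1,::-1];cv2.imwrite(name,cv2.resize(im,None,fx=s,fy=s,interpolation=cv2.INTER_CUBIC))
E
python3 - <<'E'
from h import *
for n in("top","scene"):
    c=r.read_camera(n);hsv=cv2.cvtColor(c["image"],cv2.COLOR_RGB2HSV)
    m=cv2.inRange(hsv,(105,150,80),(125,255,255))
    for k in cv2.findContours(m,0,2)[0]:
        if cv2.contourArea(k)<150: continue
        q=cv2.boxPoints(cv2.minAreaRect(k)); P=onz(c,q,.024 if n=="top" else .012)
        if n=="top":
            e=[np.linalg.norm(P[i]-P[i-1]) for i in range(4)]
            i=int(np.argmax(e));d=P[i]-P[i-1]
        else: e=[0];d=[1,0]
        print(n,q.mean(0),P.mean(0),np.linalg.norm(P.mean(0)[:2]),np.round(e,3),np.degrees(np.arctan2(d[1],d[0])))
    if n=="top": crop(c,"pics/chute.png",165,150,310,240,5.5);crop(c,"pics/banks.png",300,180,440,350,3.5)
    else: crop(c,"pics/chute_s.png",245,195,365,265,6); crop(c,"pics/banks_s.png",145,150,265,260,5)
E
```

```text
top [405.90723 320.45877] [ 0.24019196 -0.38153795  0.024     ] 0.4508474062002978 [0.056 0.088 0.057 0.088] -25.412057468584674
top [328.  280.5] [ 0.33672696 -0.18297489  0.024     ] 0.3832295029385759 [0.053 0.087 0.053 0.087] -89.08596170570408
top [388.2805  265.02438] [ 0.37852901 -0.33866423  0.024     ] 0.5079150235306895 [0.087 0.056 0.087 0.056] -174.58162599717164
top [376.46155 208.69229] [ 0.52360694 -0.30967834  0.024     ] 0.6083295978815891 [0.089 0.055 0.089 0.055] -119.02412897410305
scene [187.65837 237.55658] [ 0.52427222 -0.31339508  0.012     ] 0.6108009839231578 [0] 0.0
scene [179.0061  202.55487] [ 0.37836891 -0.34294665  0.012     ] 0.5106617646776601 [0] 0.0
scene [225.15387 188.73077] [ 0.33657659 -0.18546891  0.012     ] 0.38429483507979434 [0] 0.0
scene [167.56471 172.54117] [ 0.23617594 -0.38588413  0.012     ] 0.45242196220887454 [0] 0.0
```

View pics/chute.png

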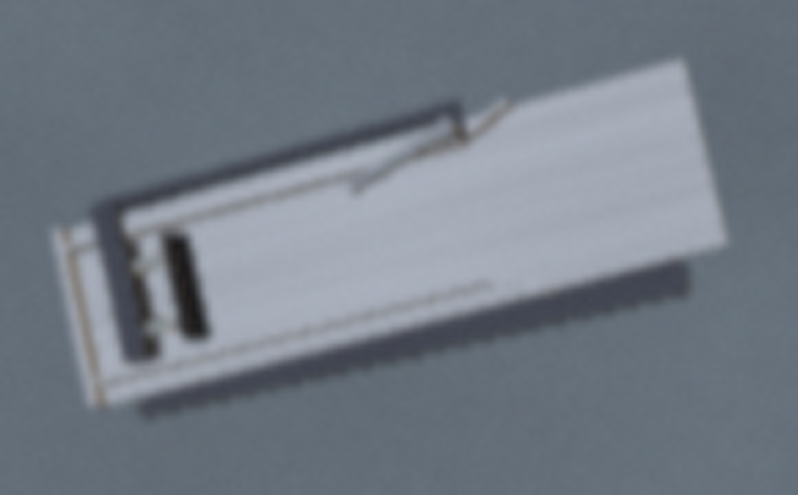

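View pics/banks.png

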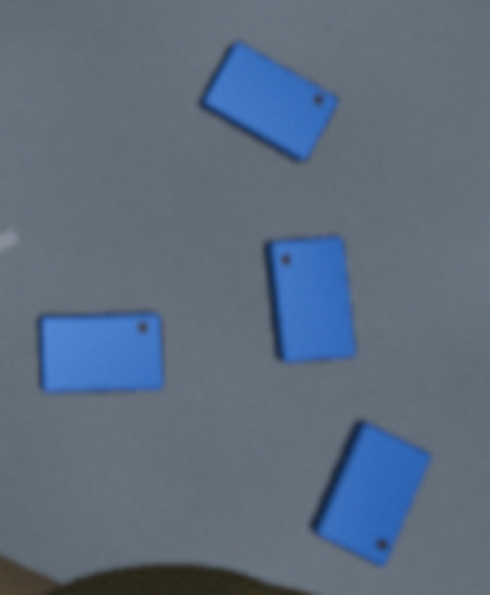

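View pics/chute_s.png

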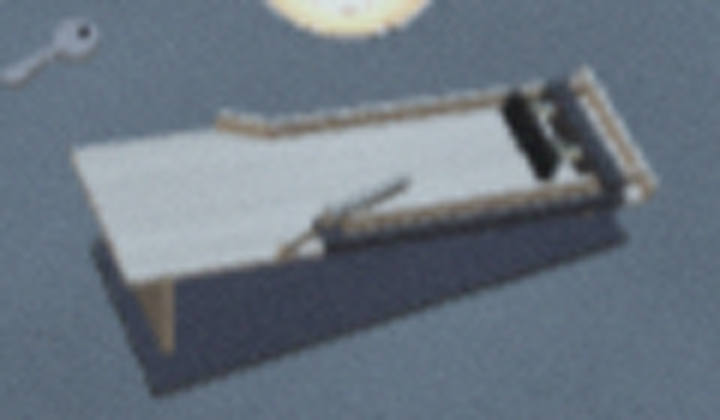

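Candidates with distance from the base: A (377,209) 0.608 m, B (389,265) 0.508 m, C (329,281) 0.383 m and D (407,320) 0.451 m. A is clearly the farthest, and both cameras and the crop agree. Next I'll fit the chute pose and find the stop face.

```bash
cat > fit.py <<'E'
from h import *
from scipy.optimize import least_squares
def Tch(p,s=.26):
    x,y,a=p
    Ry=R.from_euler('z',a)*R.from_euler('x',-s)   # local y -> down slope
    T=np.eye(4);T[:3,:3]=Ry.as_matrix();T[:3,3]=[x,y,.062];return T
def cr(P,s,o): return (np.array(P,float)+.5)/s-.5+np.array(o)
E
cat > f1.py <<'E'
from fit import *
ct=r.read_camera("top");cs=r.read_camera("scene")
L=np.array([[.042,-.17,0],[-.042,-.17,0],[.042,.13,0],[-.042,.13,0]])
ut=cr([(684,58),(727,244),(52,228),(90,408)],5.5,(165,150))
us=cr([(130,283),(75,150),(655,190),(588,68)],6,(245,195))
def res(p,sep=0):
    W=L@Tch(p)[:3,:3].T+Tch(p)[:3,3]
    a=(proj(ct,W)-ut);b=(proj(cs,W)-us)
    return np.r_[a.ravel(),b.ravel()]
f=least_squares(res,[.5,.05,.2],loss='soft_l1');print(f.x,np.degrees(f.x[2]));print(res(f.x).reshape(-1,2).round(1))
np.save("ch.npy",f.x)
T=Tch(f.x)
# overlays
for c,n,w,s in((ct,"ov_t",(165,150,310,240),5.5),(cs,"ov_s",(245,195,365,265),6)):
    im=c["image"][w[1]:w[3],w[0]:w[2],::-1];im=cv2.resize(im,None,fx=s,fy=s,interpolation=cv2.INTER_CUBIC)
    def seg(a,b,col):
        W=np.array([a,b])@T[:3,:3].T+T[:3,3];q=((proj(c,W)-[w[0],w[1]]+.5)*s-.5).round().astype(int)
        cv2.line(im,tuple(map(int,q[0])),tuple(map(int,q[1])),col,1)
    for i,j in((0,1),(1,3),(3,2),(2,0)): seg(L[i],L[j],(0,0,255))
    for x in(-.0305,.0305): seg([x,-.065,.012],[x,.13,.012],(0,255,0))
    for y in(.055,.065,.075): seg([-.025,y,.021],[.025,y,.021],(0,255,255))
    cv2.imwrite(f"pics/{n}.png",im)
E
python3 f1.py
```

```text
[0.5471122  0.07967478 0.24709234] 14.157348173171812
[[-1.8  0.2]
 [-1.5 -0.1]
 [ 1.7  0.4]
 [ 1.5 -0.6]
 [ 1.  -0.7]
 [ 0.4 -0.6]
 [-0.7  0.6]
 [-1.2  1.4]]
```

View pics/ov_t.png

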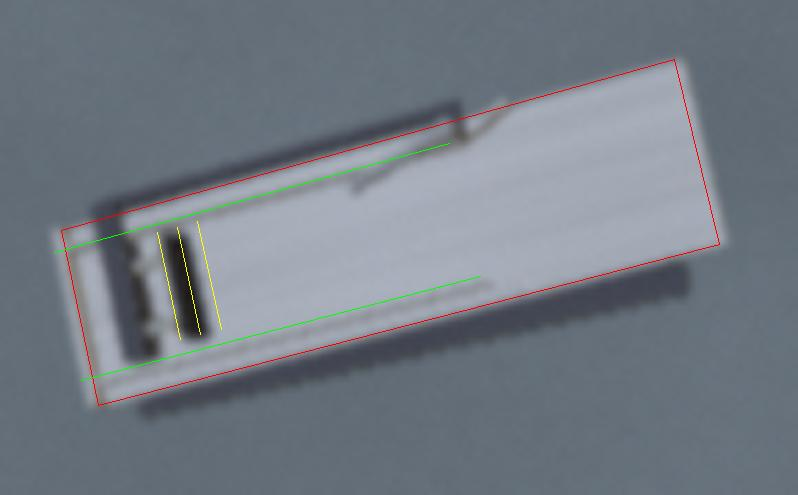

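View pics/ov_s.png

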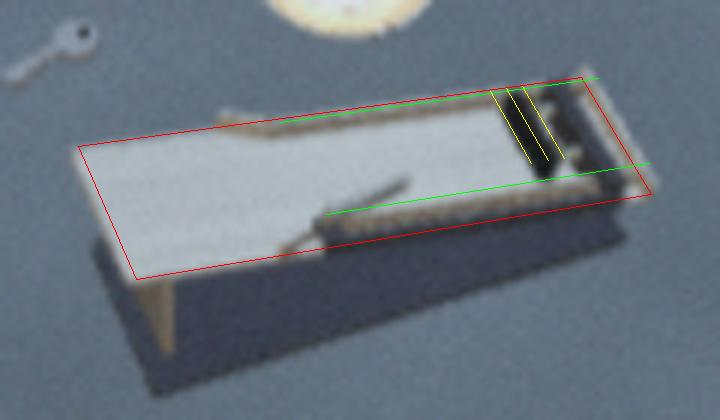

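```bash
python3 - <<'E'
s=open('f1.py').read()
s=s.replace("def res(p,sep=0):\n","def res(p,sep=0):\n    L=np.array([[.042,-.17,0],[-.042,-.17,0],[.042,.13+p[3],0],[-.042,.13+p[3],0]]);p=p[:3]\n").replace("[.5,.05,.2]","[.5,.05,.2,0]").replace("T=Tch(f.x)","T=Tch(f.x[:3])")
s=s.replace("for y in(.055,.065,.075): seg([-.025,y,.021],[.025,y,.021],(0,255,255))","for y in(.055,.065,.075): seg([-.025,y,.021],[.025,y,.021],(0,255,255))\n    seg([-.0305,-.065,0],[-.0305,.13,0],(255,0,0));seg([-.0305,-.065,0],[-.0305,-.065,0.012],(255,0,0));seg([-.03,-.09,0],[.03,-.09,0],(255,0,255))")
open('f2.py','w').write(s)
E
python3 f2.py
```

```text
[0.54771364 0.07646984 0.2473853  0.00793164] 14.174133521193253
[[-0.4 -0. ]
 [-0.1 -0.3]
 [ 0.2  1. ]
 [-0.  -0. ]
 [-0.1 -0.4]
 [-0.6 -0.3]
 [ 0.4  0.5]
 [-0.1  1.4]]
```

View pics/ov_t.png

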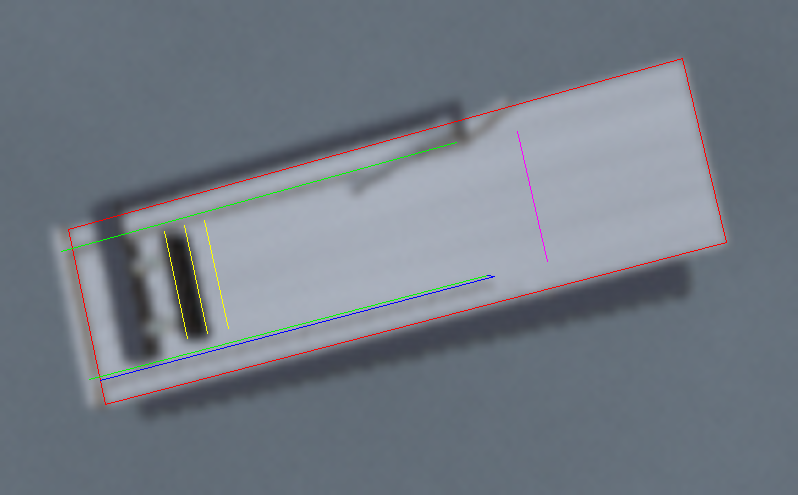

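View pics/ov_s.png

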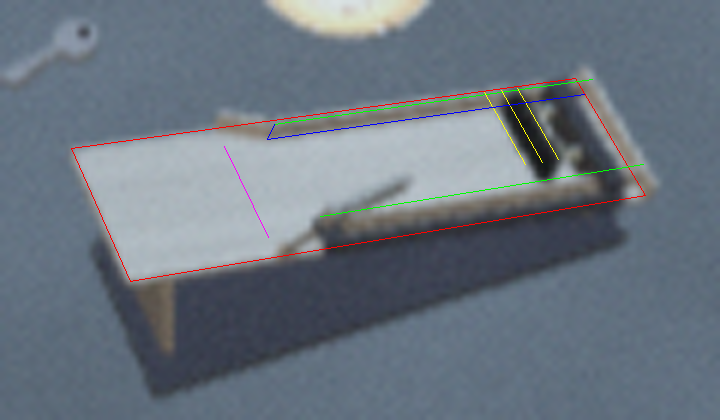

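```bash
cat > plan.py <<'E'
from fit import *
pc=np.load("ch.npy")[:3];C=Tch(pc)
def tool_in_ch(sgn):
    # tool x = sgn*channel y, tool z=-channel z, y = z x x
    z=-C[:3,2];x=sgn*C[:3,1];return R.from_matrix(np.c_[x,np.cross(z,x),z])
def chpt(p): return C[:3,:3]@np.array(p,float)+C[:3,3]
def inch(P): return C[:3,:3].T@(np.array(P)-C[:3,3])
def delta(pos,rot,p0=None,R0=None):
    s=r.get_state();p0=s["eef_pos"] if p0 is None else p0;R0=R.from_rotvec(s["eef_rot"]) if R0 is None else R0
    return (R0.inv().apply(np.array(pos)-p0)*100).round(2),np.degrees((R0.inv()*rot).as_rotvec()).round(2)
E
python3 - <<'E'
from plan import *
from scipy.optimize import minimize
cs=[r.read_camera(n) for n in("top","scene")]
ms=[]
for c,uv in zip(cs,((376,209),(188,237))):
    m=cv2.inRange(cv2.cvtColor(c["image"],cv2.COLOR_RGB2HSV),(100,120,30),(130,255,255))
    n,l=cv2.connectedComponents(m);ms.append(l==l[uv[1],uv[0]])
S=8
def cost(p):
    t=0
    for c,m in zip(cs,ms):
        P=np.array([[a*.028,b*.045,z] for a in(-1,1) for b in(-1,1) for z in(0,.024)])
        W=R.from_euler('z',p[2]).apply(P)+[p[0],p[1],0]
        h=cv2.convexHull(proj(c,W).astype(np.float32))[:,0]
        v,u=np.nonzero(m);o=np.array([u.min()-8,v.min()-8]);w=np.array([u.max()+8,v.max()+8])-o
        big=np.zeros(w[::-1]*S,np.uint8);cv2.fillPoly(big,[((h-o+.5)*S).round().astype(int)],255)
        a=cv2.resize(big,tuple(map(int,w)),interpolation=cv2.INTER_AREA)/255.
        t+=np.abs(a-m[o[1]:o[1]+w[1],o[0]:o[0]+w[0]]).sum()
    return t
best=min((minimize(cost,[.524,y,np.radians(61)],method='Nelder-Mead',options=dict(initial_simplex=np.array([[.524,y,1.06],[.528,y,1.06],[.524,y+.004,1.06],[.524,y,1.12]]))) for y in(-.309,-.313)),key=lambda f:f.fun)
print(best.x,np.degrees(best.x[2]),best.fun,[m.sum() for m in ms])
np.save("bank.npy",best.x)
s=r.get_state();R0=R.from_rotvec(s["eef_rot"]);print(R0.as_matrix().round(3))
b=best.x
for a in(b[2],b[2]+np.pi):
    x=np.array([np.cos(a),np.sin(a),0]);z=np.array([0,0,-1.])
    Rg=R.from_matrix(np.c_[x,np.cross(z,x),z]);print("hover",np.degrees(a),delta([b[0],b[1],.12],Rg))
for sg in(1,-1): print("ch",sg,np.degrees((R0.inv()*tool_in_ch(sg)).as_rotvec()).round(1))
print("load",chpt([0,-.118,0]),"entry",chpt([0,-.065,0]),chpt([0,.07,0]))
E
```

```text
[ 0.52475935 -0.31296248  2.61819026] 150.01125175803395 134.54117647058823 [np.int64(744), np.int64(517)]
[[ 0.941  0.339 -0.   ]
 [ 0.339 -0.941  0.   ]
 [ 0.    -0.    -1.   ]]
hover 150.01125175803395 (array([38.76, -5.27, 13.63]), array([-0.000e+00, -1.000e-02, -1.302e+02]))
hover 330.01125175803395 (array([38.76, -5.27, 13.63]), array([-1.00e-02,  0.00e+00,  4.98e+01]))
ch 1 [-11.  -12.1 -83.8]
ch -1 [-12.4  11.3  95. ]
load [ 0.57563712 -0.03409253  0.09233551] entry [0.56309522 0.01556684 0.07871024] [0.53114887 0.14205768 0.04400436]
```

```bash
cat > bankfit.py <<'E'
from plan import *
from scipy.optimize import minimize
cs=[r.read_camera(n) for n in("top","scene")]
ms=[]
for c,uv in zip(cs,((376,209),(188,237))):
    m=cv2.inRange(cv2.cvtColor(c["image"],cv2.COLOR_RGB2HSV),(100,120,30),(130,255,255))
    n,l=cv2.connectedComponents(m);ms.append(l==l[uv[1],uv[0]])
S=8
def cost(p,one=None):
    t=[]
    for c,m in zip(cs,ms):
        P=np.array([[a*.028,b*.045,z] for a in(-1,1) for b in(-1,1) for z in(0,.024)])
        W=R.from_euler('z',float(p[2])).apply(P)+[p[0],p[1],0]
        h=cv2.convexHull(proj(c,W).astype(np.float32))[:,0]
        v,u=np.nonzero(m);o=np.array([u.min()-8,v.min()-8]);w=np.array([u.max()+8,v.max()+8])-o
        big=np.zeros(w[::-1]*S,np.uint8);cv2.fillPoly(big,[((h-o+.5)*S).round().astype(np.int32)],255)
        a=cv2.resize(big,tuple(map(int,w)),interpolation=cv2.INTER_AREA)/255.
        t.append(np.abs(a-m[o[1]:o[1]+w[1],o[0]:o[0]+w[0]]).sum())
    return t if one else sum(t)
best=None
for y in(-.309,-.313):
  for a in np.radians([55,61,67]):
    f=minimize(cost,[.524,y,a],method='Nelder-Mead',options=dict(initial_simplex=np.array([[.524,y,a],[.528,y,a],[.524,y+.004,a],[.524,y,a+.05]])))
    print(f.x,f.fun)
    if best is None or f.fun<best.fun: best=f
print(best.x,np.degrees(best.x[2]),cost(best.x,1),cost([.524,-.311,np.radians(61)],1),cost([.524,-.311,np.radians(150)],1))
np.save("bank.npy",best.x)
E
python3 bankfit.py
```

```text
[ 0.5253984  -0.31217763 -0.5235295 ] 132.47450980392156
[ 0.52452884 -0.31352776  2.62196043] 132.29803921568626
[ 0.52478687 -0.31271625  2.63077235] 131.29803921568626
[ 0.52499457 -0.31232415 -0.50130849] 134.0156862745098
[ 0.52418036 -0.31301187  2.63375824] 131.35686274509803
[ 0.52413825 -0.31338255  2.64286637] 133.28235294117647
[ 0.52478687 -0.31271625  2.63077235] 150.73215268636318 [np.float64(80.34901960784313), np.float64(50.949019607843134)] [np.float64(569.9333333333333), np.float64(351.98823529411766)] [np.float64(91.5843137254902), np.float64(59.015686274509804)]
```

```bash
python3 - <<'E'
from plan import *
c=r.read_camera("scene");s=r.get_state();R0=R.from_rotvec(s["eef_rot"])
im=cv2.resize(c["image"][60:130,75:155,::-1],None,fx=8,fy=8,interpolation=cv2.INTER_CUBIC)
for d,col in((0,(255,255,255)),(.012,(0,255,0)),(.025,(0,0,255))):
    for y in(-.043,.043):
        q=(proj(c,s["eef_pos"]+R0.apply([0,y,d]))[0]-[75,60]+.5)*8
        cv2.circle(im,tuple(int(v) for v in q),4,col,-1)
cv2.imwrite("pics/tip.png",im)
E
```

```text
(no output)
```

View pics/tip.png

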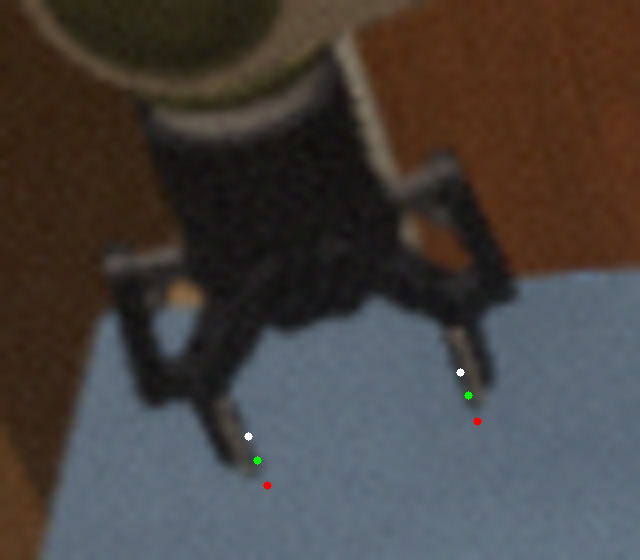

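```bash
python3 - <<'E'
from plan import *
b=np.load("bank.npy");a=b[2]-np.pi/2
x=np.array([np.cos(a),np.sin(a),0]);z=np.array([0,0,-1.]);Rg=R.from_matrix(np.c_[x,np.cross(z,x),z])
np.save("Rg.npy",Rg.as_matrix())
print(delta([b[0],b[1],.14],Rg))
E
```

```text
(array([38.77, -5.29, 11.63]), array([  0.  ,  -0.  , -40.92]))
```

send_rows:
  increments:
    - {"gripper": 0,"travel": [5.5,-0.8,1.6],"twist": [0,0,-6]}
    - {"gripper": 0,"travel": [11,-1.5,3.2],"twist": [0,0,-12]}
    - {"gripper": 0,"travel": [16.6,-2.3,5],"twist": [0,0,-18]}
    - {"gripper": 0,"travel": [22.1,-3,6.6],"twist": [0,0,-24]}
    - {"gripper": 0,"travel": [27.7,-3.8,8.3],"twist": [0,0,-30]}

```text
time_s: 1.27
eef_pos: [0.4272, -0.3634, 0.173]
eef_rot: [2.847, 1.328, 0.0]
ft_force: [0.1, -1.5, -0.3]
grip_width: 0.0853
```

```bash
cat > d.py <<'E'
from plan import *
b=np.load("bank.npy")
print(delta([b[0],b[1],.14],R.from_matrix(np.load("Rg.npy"))),delta([b[0],b[1],.024],R.from_matrix(np.load("Rg.npy"))))
s=r.get_state();print(s["time_s"],s["eef_pos"],s["joints"].round(2),s["ft_force"],s["grip_width"])
E
python3 d.py
```

```text
(array([10.15,  4.22,  3.3 ]), array([ 3.000e-02,  1.000e-02, -1.073e+01])) (array([10.16,  4.21, 14.9 ]), array([ 3.000e-02,  1.000e-02, -1.073e+01]))
1.275 [ 0.42720133 -0.36339001  0.17295078] [-0.91  0.47  1.5  -0.    1.17 -0.22] [ 0.09567965 -1.48995391 -0.25947141] 0.08533204534260291
```

send_rows:
  increments:
    - {"gripper": 0,"travel": [5.2,2.1,1.7],"twist": [0,0,-5.5]}
    - {"gripper": 0,"travel": [10.3,4.2,3.3],"twist": [0,0,-10.9]}
    - {"gripper": 0,"travel": [10.3,4.2,3.3],"twist": [0,0,-10.9]}
    - {"gripper": 0,"travel": [10.3,4.2,3.3],"twist": [0,0,-10.9]}

```text
time_s: 1.78
eef_pos: [0.5239, -0.313, 0.1404]
eef_rot: [2.711, 1.587, -0.0]
ft_force: [-0.4, -0.4, 0.1]
grip_width: 0.0855
```

```bash
python3 d.py;python3 - <<'E'
from h import *
c=r.read_camera("scene");crop(c,"pics/g1.png",140,170,240,260,6)
E
```

```text
(array([0.06, 0.06, 0.04]), array([-0.01,  0.01, -0.04])) (array([ 0.07,  0.06, 11.64]), array([-0.01,  0.01, -0.04]))
1.775 [ 0.52393271 -0.31295467  0.14035481] [-0.73  0.6   1.37 -0.    1.17 -0.22] [-0.38145275 -0.36175923  0.10447746] 0.08547579909154894
```

View pics/g1.png

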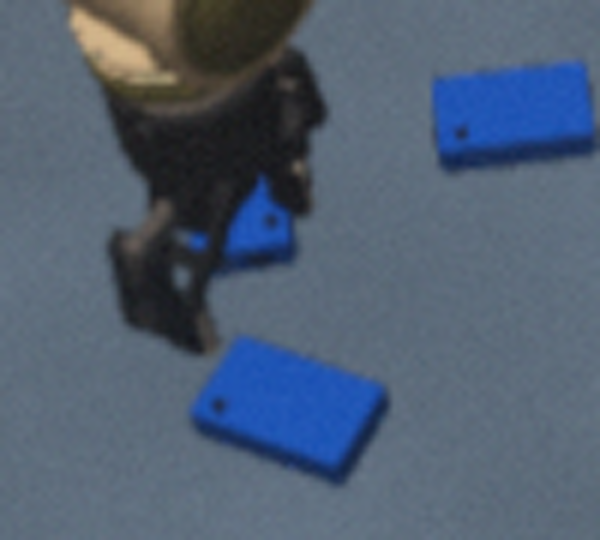

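The gripper is hovering over slab A, with its jaws across the short side. Descending now.

send_rows:
  increments:
    - {"gripper": 0,"travel": [0.1,0.1,4],"twist": [0,0,0]}
    - {"gripper": 0,"travel": [0.1,0.1,8],"twist": [0,0,0]}
    - {"gripper": 0,"travel": [0.1,0.1,10.6],"twist": [0,0,0]}
    - {"gripper": 0,"travel": [0.1,0.1,11.6],"twist": [0,0,0]}
    - {"gripper": 0,"travel": [0.1,0.1,11.6],"twist": [0,0,0]}

```text
time_s: 2.45
eef_pos: [0.5253, -0.313, 0.0248]
eef_rot: [2.711, 1.586, 0.0]
ft_force: [0.4, 0.5, -0.2]
grip_width: 0.0851
```

send_rows:
  increments:
    - {"gripper": 0.2,"travel": [0,0,0],"twist": [0,0,0]}
    - {"gripper": 0.5,"travel": [0,0,0],"twist": [0,0,0]}
    - {"gripper": 0.8,"travel": [0,0,0],"twist": [0,0,0]}
    - {"gripper": 0.8,"travel": [0,0,0],"twist": [0,0,0]}
    - {"gripper": 0.8,"travel": [0,0,0],"twist": [0,0,0]}

```text
time_s: 3.08
eef_pos: [0.5261, -0.3128, 0.0258]
eef_rot: [2.709, 1.587, 0.001]
ft_force: [-0.7, -0.7, 7.5]
grip_width: 0.0549
```

```bash
python3 d.py;python3 - <<'E'
from h import *
c=r.read_camera("scene");crop(c,"pics/g2.png",140,170,240,260,6)
E
```

```text
(array([ -0.06,  -0.1 , -11.42]), array([ 0.13,  0.03, -0.02])) (array([-0.05, -0.12,  0.18]), array([ 0.13,  0.03, -0.02]))
3.075 [ 0.52613288 -0.31284873  0.0257829 ] [-0.73  0.76  1.44 -0.    0.94 -0.22] [-0.68874274 -0.67015477  7.47467137] 0.054871202796370665
```

View pics/g2.png

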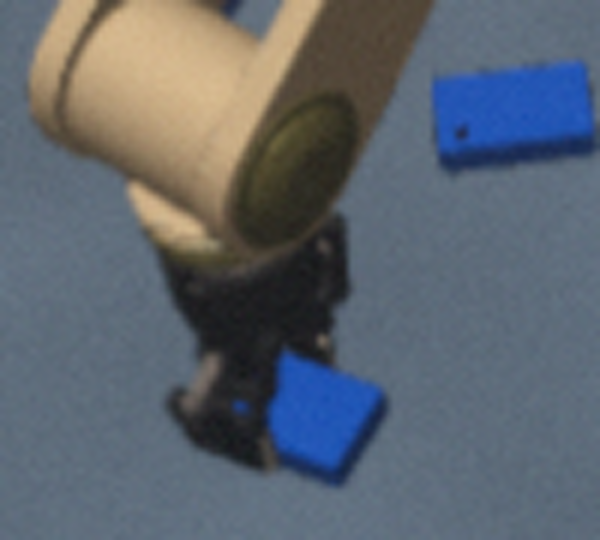

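send_rows:
  increments:
    - {"gripper": 0.8,"travel": [0,0,-2],"twist": [0,0,0]}
    - {"gripper": 0.8,"travel": [0,0,-6],"twist": [0,0,0]}
    - {"gripper": 0.8,"travel": [0,0,-11],"twist": [0,0,0]}
    - {"gripper": 0.8,"travel": [0,0,-16],"twist": [0,0,0]}
    - {"gripper": 0.8,"travel": [0,0,-16],"twist": [0,0,0]}

```text
time_s: 3.75
eef_pos: [0.5266, -0.3131, 0.1896]
eef_rot: [2.704, 1.584, 0.004]
ft_force: [-0.5, -0.2, -2.3]
grip_width: 0.0547
```

```bash
cat > d2.py <<'E'
from plan import *
import sys
x,y,z=map(float,sys.argv[1:4])
Rt=tool_in_ch(1)
s=r.get_state()
print("delta",*delta(chpt([x,y,z]),Rt))
print(s["time_s"],"in ch",inch(s["eef_pos"]).round(4),s["joints"].round(2),"F ch",(C[:3,:3].T@s["ft_force"]).round(2),s["grip_width"].round(4))
E
python3 d2.py 0 -.118 .09
```

```text
delta [ 28.42 -10.97   0.88] [ -5.23 -13.89 -43.25]Traceback (most recent call last):
  File "d2.py", line 7, in <module>
    print(s["time_s"],"in ch",inch(s["eef_pos"]).round(4),s["joints"].round(2),"F ch",(C[:3,:3].T@s["ft_force"]).round(2),s["grip_width"].round(4))
                                                                                                                          ^^^^^^^^^^^^^^^^^^^^^
AttributeError: 'float' object has no attribute 'round'
```

send_rows:
  increments:
    - {"gripper": 0.8,"travel": [5.7,-2.2,0.1],"twist": [-1,-2.8,-8.6]}
    - {"gripper": 0.8,"travel": [11.4,-4.4,0.2],"twist": [-2.1,-5.6,-17.3]}
    - {"gripper": 0.8,"travel": [17.1,-6.6,0.4],"twist": [-3.1,-8.3,-25.9]}
    - {"gripper": 0.8,"travel": [22.7,-8.8,0.6],"twist": [-4.2,-11.1,-34.6]}
    - {"gripper": 0.8,"travel": [28.4,-11,0.9],"twist": [-5.2,-13.9,-43.2]}

```text
time_s: 4.38
eef_pos: [0.5681, -0.0088, 0.175]
eef_rot: [1.799, 2.32, -0.237]
ft_force: [1.1, -0.7, -1.4]
grip_width: 0.0546
```

send_rows:
  increments:
    - {"gripper": 0.8,"travel": [0,0,0],"twist": [0,0,0]}
    - {"gripper": 0.8,"travel": [0,0,0],"twist": [0,0,0]}

```text
time_s: 4.62
eef_pos: [0.5682, -0.0108, 0.1749]
eef_rot: [1.805, 2.317, -0.236]
ft_force: [-0.1, 0.2, -1.9]
grip_width: 0.055
```

```bash
sed -i 's/s\["grip_width"\].round(4)/round(s["grip_width"],4)/' d2.py; python3 d2.py 0 -.118 .045; python3 - <<'E'
from h import *
c=r.read_camera("scene");crop(c,"pics/p1s.png",235,155,365,265,6)
c=r.read_camera("top");crop(c,"pics/p1t.png",190,150,330,250,5)
E
```

```text
delta [-0.27  0.18  4.11] [-0.36 -0.43  0.02]
4.625 in ch [-0.0015 -0.1156  0.0861] [-0.13  0.47  1.52 -0.27  1.08 -0.26] F ch [-0.05  0.75 -1.76] 0.055
```

View pics/p1s.png

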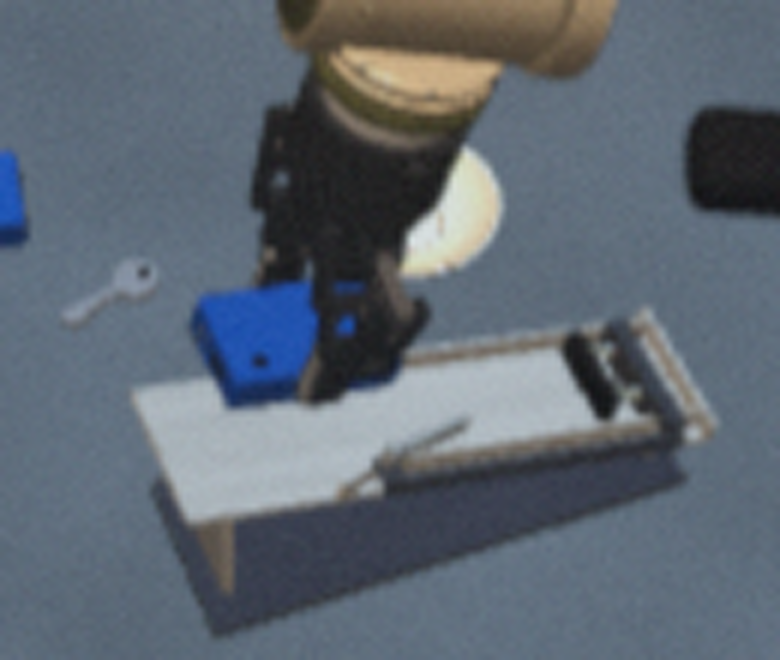

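View pics/p1t.png

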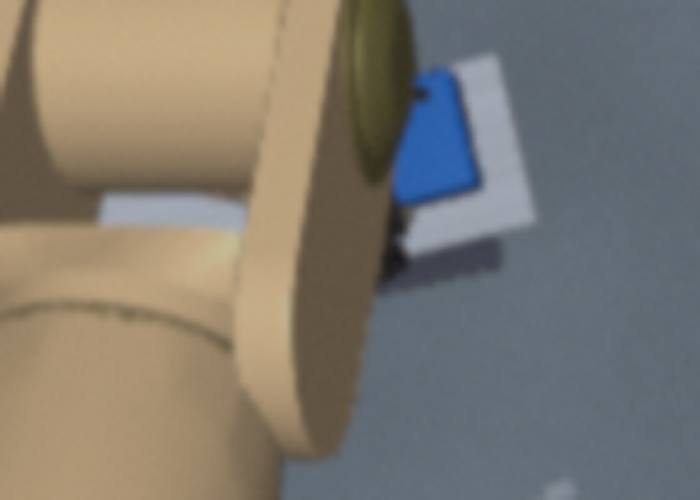

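```bash
cat > bk.py <<'E'
from plan import *
s=r.get_state();R0=R.from_rotvec(s["eef_rot"]);c=r.read_camera("top")
W=R0.apply([[-.0455,.028,.0018],[-.0455,-.028,.0018]])+s["eef_pos"]
print("pred rear top corners",((proj(c,W)-[190,150]+.5)*5).round(0))
W=np.array([[.042,-.17,0],[-.042,-.17,0]])@C[:3,:3].T+C[:3,3];print("chute corner pred",((proj(c,W)-[190,150]+.5)*5).round(0))
E
python3 bk.py; python3 d2.py 0 -.118 .032
```

```text
pred rear top corners [[452.  61.]
 [481. 184.]]
chute corner pred [[495.  53.]
 [536. 221.]]
delta [-0.14  0.2   5.4 ] [-0.36 -0.42 -0.11]
4.775 in ch [-0.0016 -0.117   0.086 ] [-0.13  0.47  1.52 -0.27  1.08 -0.26] F ch [-0.22  0.22 -1.73] 0.0547
```

send_rows:
  increments:
    - {"gripper": 0.8,"travel": [-0.1,0.25,2],"twist": [-0.3,-0.4,0]}
    - {"gripper": 0.8,"travel": [-0.1,0.25,4],"twist": [-0.3,-0.4,0]}
    - {"gripper": 0.8,"travel": [-0.1,0.25,5],"twist": [-0.3,-0.4,0]}
    - {"gripper": 0.8,"travel": [-0.1,0.25,5.4],"twist": [-0.3,-0.4,0]}
    - {"gripper": 0.8,"travel": [-0.1,0.25,5.4],"twist": [-0.3,-0.4,0]}

```text
time_s: 5.4
eef_pos: [0.5744, -0.0245, 0.1236]
eef_rot: [1.799, 2.309, -0.235]
ft_force: [0.7, 0.1, -1.0]
grip_width: 0.0549
```

```bash
python3 d2.py 0 -.118 .026
```

```text
delta [-0.12 -0.11  0.67] [ 0.01 -0.   -0.02]
5.4 in ch [ 0.0011 -0.1168  0.0327] [-0.15  0.54  1.56 -0.29  0.96 -0.24] F ch [ 0.67  0.18 -1.  ] 0.0549
```

send_rows:
  increments:
    - {"gripper": 0.8,"travel": [0,0,0.2],"twist": [0,0,0]}
    - {"gripper": 0.8,"travel": [0,0,0.4],"twist": [0,0,0]}
    - {"gripper": 0.8,"travel": [0,0,0.5],"twist": [0,0,0]}
    - {"gripper": 0.8,"travel": [0,0,0.5],"twist": [0,0,0]}

```text
time_s: 5.9
eef_pos: [0.5746, -0.0255, 0.1184]
eef_rot: [1.798, 2.31, -0.235]
ft_force: [-0.1, 0.5, -1.6]
grip_width: 0.0549
```

```bash
python3 d2.py 0 -.118 .026;python3 - <<'E'
from h import *
c=r.read_camera("scene");crop(c,"pics/p2s.png",235,155,365,265,6)
c=r.read_camera("top");crop(c,"pics/p2t.png",190,150,330,250,5)
E
```

```text
delta [-0.16 -0.11  0.14] [-0.01 -0.01  0.02]
5.9 in ch [ 0.0011 -0.1164  0.0274] [-0.15  0.54  1.56 -0.29  0.95 -0.24] F ch [ 0.03  0.88 -1.45] 0.0549
```

View pics/p2s.png

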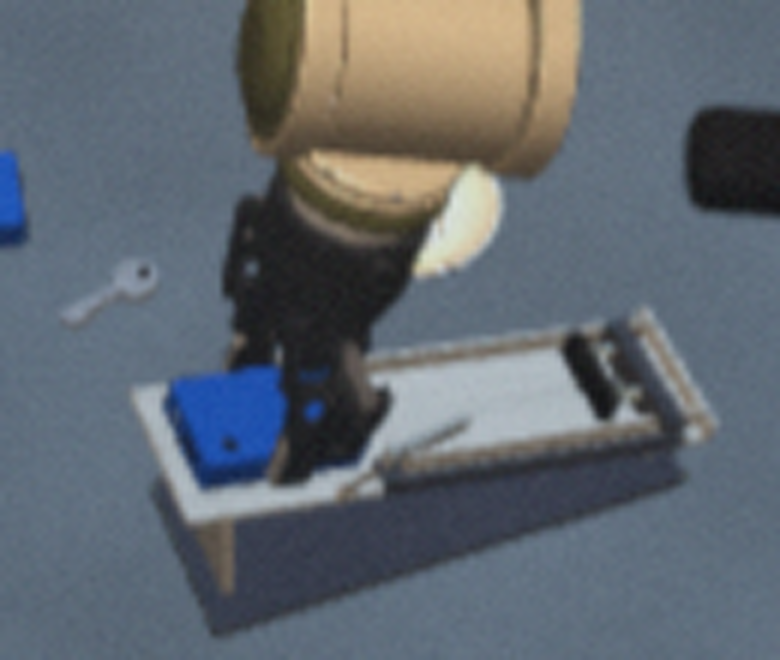

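View pics/p2t.png

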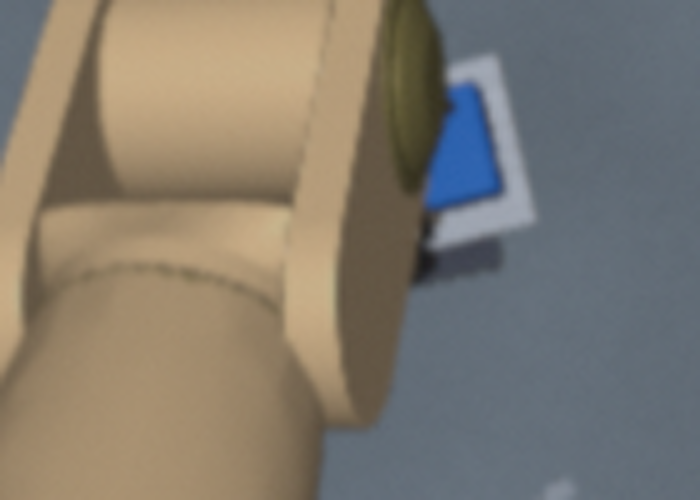

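The bank is centred and parallel at the loading end, just above the floor. I'll lower it until it touches.

send_rows:
  increments:
    - {"gripper": 0.8,"travel": [0,0,0.1],"twist": [0,0,0]}
    - {"gripper": 0.8,"travel": [0,0,0.15],"twist": [0,0,0]}
    - {"gripper": 0.8,"travel": [0,0,0.15],"twist": [0,0,0]}

```text
time_s: 6.38
eef_pos: [0.5746, -0.0259, 0.1169]
eef_rot: [1.799, 2.31, -0.235]
ft_force: [0.5, 0.3, -1.9]
grip_width: 0.0548
```

```bash
python3 d2.py 0 -.118 .026
```

```text
delta [-0.16 -0.1  -0.01] [-0.01 -0.01  0.01]
6.375 in ch [ 0.001  -0.1164  0.0259] [-0.15  0.54  1.56 -0.29  0.95 -0.24] F ch [ 0.57  0.65 -1.82] 0.0548
```

send_rows:
  increments:
    - {"gripper": 0.8,"travel": [0,0,0.1],"twist": [0,0,0]}
    - {"gripper": 0.8,"travel": [0,0,0.15],"twist": [0,0,0]}
    - {"gripper": 0.8,"travel": [0,0,0.15],"twist": [0,0,0]}

```text
time_s: 6.75
eef_pos: [0.5747, -0.026, 0.1169]
eef_rot: [1.798, 2.309, -0.235]
ft_force: [-7.4, 3.5, 11.0]
grip_width: 0.0549
```

```bash
python3 d2.py 0 -.118 .026
```

```text
delta [-0.15 -0.11 -0.02] [0.02 0.01 0.01]
6.75 in ch [ 0.0011 -0.1165  0.0258] [-0.15  0.54  1.56 -0.3   0.95 -0.24] F ch [-6.28  2.16 11.98] 0.0549
```

Contact, with about 12 N normal to the floor. I'll ease off, release and lift out.

send_rows:
  increments:
    - {"gripper": 0.8,"travel": [0,0,-0.1],"twist": [0,0,0]}
    - {"gripper": 0.4,"travel": [0,0,-0.1],"twist": [0,0,0]}
    - {"gripper": 0.1,"travel": [0,0,-0.1],"twist": [0,0,0]}
    - {"gripper": 0.0,"travel": [0,0,-0.1],"twist": [0,0,0]}
    - {"gripper": 0.0,"travel": [0,0,-0.1],"twist": [0,0,0]}

```text
time_s: 7.38
eef_pos: [0.5747, -0.0262, 0.1164]
eef_rot: [1.799, 2.31, -0.235]
ft_force: [0.1, 0.7, -0.1]
grip_width: 0.0854
```

send_rows:
  increments:
    - {"gripper": 0,"travel": [0,0,-0.5],"twist": [0,0,0]}
    - {"gripper": 0,"travel": [0,0,-3],"twist": [0,0,0]}
    - {"gripper": 0,"travel": [0,0,-6],"twist": [0,0,0]}
    - {"gripper": 0.5,"travel": [-4,0,-6],"twist": [0,0,0]}
    - {"gripper": 1,"travel": [-9,0,-6],"twist": [0,0,0]}

```text
time_s: 8.0
eef_pos: [0.5925, -0.0956, 0.1986]
eef_rot: [1.796, 2.311, -0.234]
ft_force: [0.4, -0.2, 0.0]
grip_width: 0.0516
```

```bash
python3 d2.py 0 -.195 .035;python3 - <<'E'
from h import *
c=r.read_camera("scene");crop(c,"pics/q2s.png",235,155,365,265,6)
c=r.read_camera("top");crop(c,"pics/q2t.png",165,150,310,240,5.5)
E
```

```text
delta [ 1.2  -0.13  5.13] [0.05 0.   0.12]
8.0 in ch [ 0.0013 -0.207   0.0863] [-0.27  0.49  1.42 -0.25  1.12 -0.42] F ch [ 0.33 -0.24 -0.05] 0.0516
```

View pics/q2s.png

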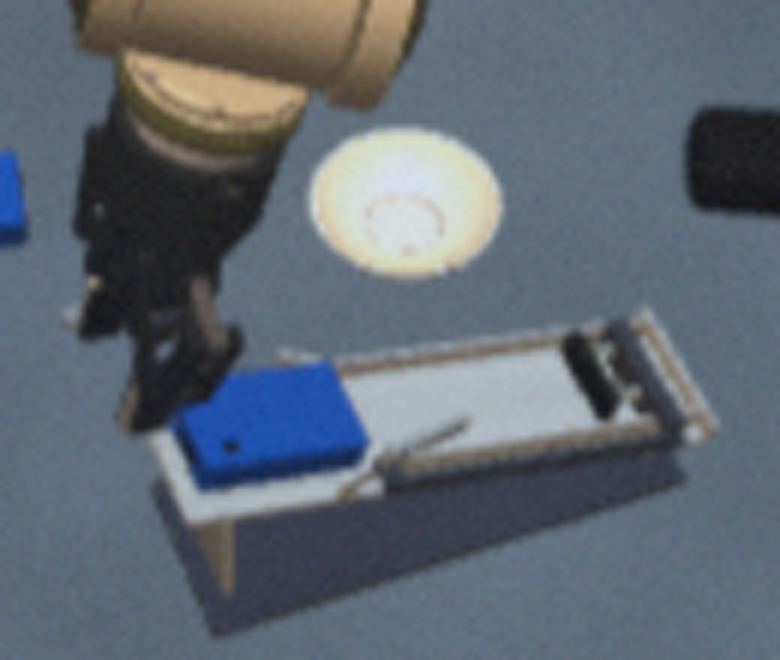

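View pics/q2t.png

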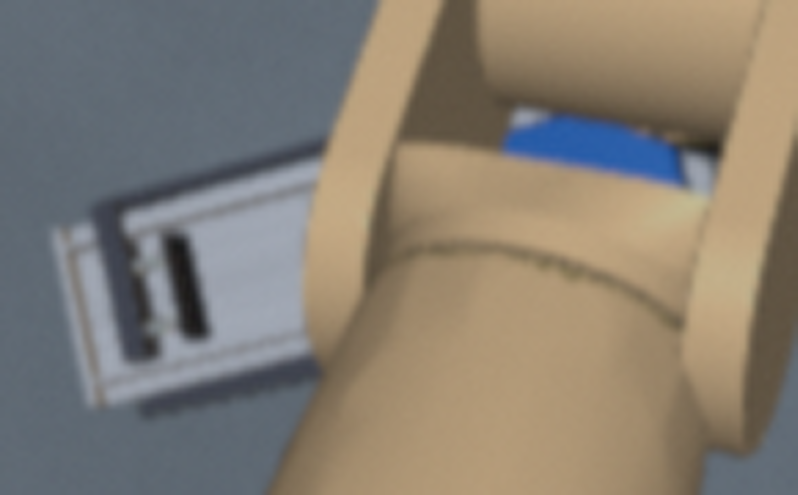

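The bank lies flat on the loading end, straight, and the catch is free. I'll now position the closed fingers behind it. From the images I estimate the stop face at y ≈ 0.060 to 0.064.

send_rows:
  increments:
    - {"gripper": 1,"travel": [0.5,-0.3,1],"twist": [0,0,0]}
    - {"gripper": 1,"travel": [1.2,-0.35,3],"twist": [0,0,0]}
    - {"gripper": 1,"travel": [1.2,-0.35,4.6],"twist": [0,0,0]}
    - {"gripper": 1,"travel": [1.2,-0.35,5.3],"twist": [0,0,0]}
    - {"gripper": 1,"travel": [1.2,-0.35,5.3],"twist": [0,0,0]}

```text
time_s: 8.72
eef_pos: [0.5893, -0.0982, 0.1429]
eef_rot: [1.799, 2.31, -0.236]
ft_force: [-0.7, 0.3, -0.7]
grip_width: 0.0
```

```bash
python3 d2.py -.002 -.175 .031;python3 - <<'E'
from h import *
c=r.read_camera("scene");crop(c,"pics/r1s.png",235,155,365,265,6)
E
```

```text
delta [1.93 0.05 0.11] [-0.04 -0.03  0.03]
8.725 in ch [-0.0025 -0.1943  0.0321] [-0.27  0.54  1.49 -0.27  1.   -0.39] F ch [-0.6   0.61 -0.56] 0.0
```

View pics/r1s.png

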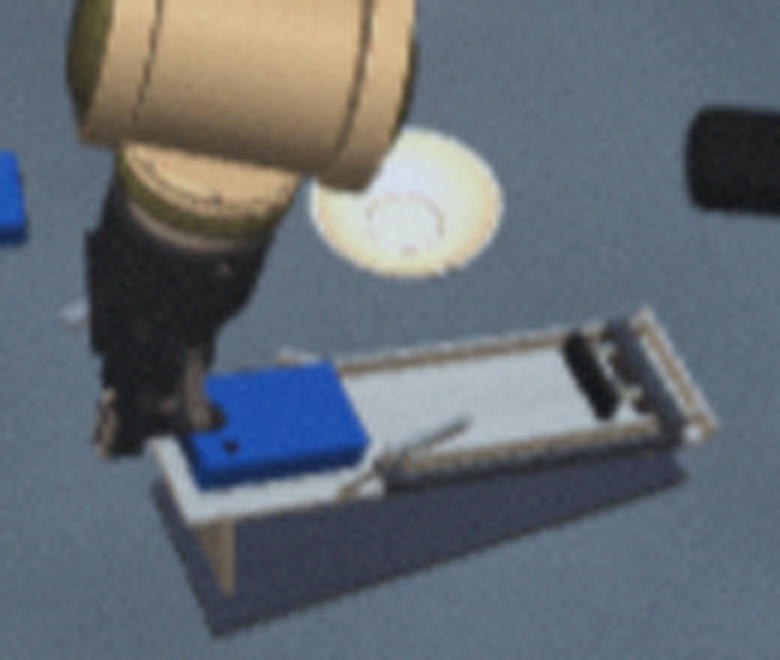

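send_rows:
  increments:
    - {"gripper": 1,"travel": [1,0.05,0.1],"twist": [0,0,0]}
    - {"gripper": 1,"travel": [2,0.05,0.1],"twist": [0,0,0]}
    - {"gripper": 1,"travel": [3,0.05,0.1],"twist": [0,0,0]}
    - {"gripper": 1,"travel": [4,0.05,0.1],"twist": [0,0,0]}
    - {"gripper": 1,"travel": [4,0.05,0.1],"twist": [0,0,0]}

```text
time_s: 9.4
eef_pos: [0.5802, -0.0601, 0.1319]
eef_rot: [1.798, 2.311, -0.235]
ft_force: [0.5, 0.4, -0.1]
grip_width: 0.0003
```

```bash
python3 d2.py -.002 -.06 .031;python3 - <<'E'
from h import *
c=r.read_camera("scene");crop(c,"pics/r2s.png",235,155,365,265,6)
E
```

```text
delta [9.36 0.01 0.05] [-0.01 -0.03  0.08]
9.4 in ch [-0.0019 -0.1536  0.0315] [-0.21  0.53  1.54 -0.28  0.97 -0.31] F ch [ 0.62  0.32 -0.04] 0.0003
```

View pics/r2s.png

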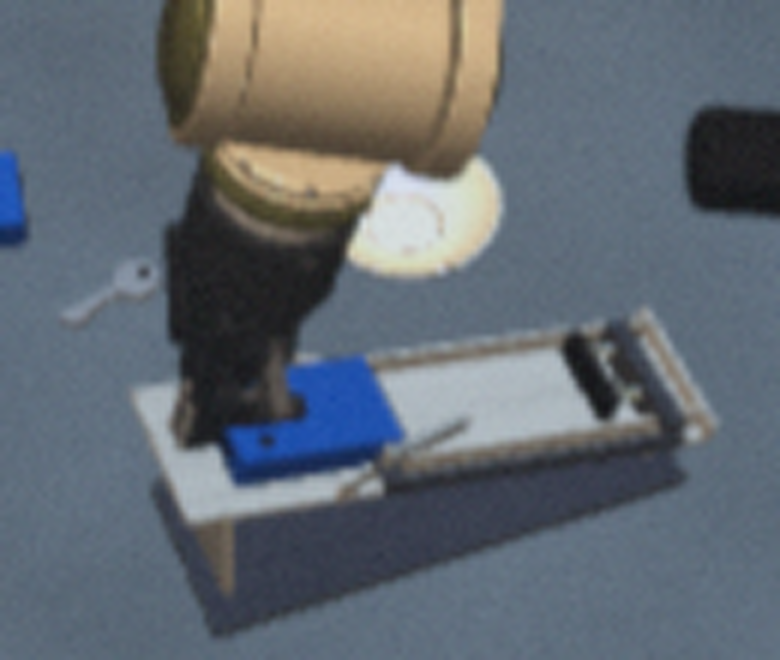

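The bank moved straight and its front is entering the funnel. Continuing the push.

send_rows:
  increments:
    - {"gripper": 1,"travel": [1,0,0.05],"twist": [0,0,0]}
    - {"gripper": 1,"travel": [2,0,0.05],"twist": [0,0,0]}
    - {"gripper": 1,"travel": [3,0,0.05],"twist": [0,0,0]}
    - {"gripper": 1,"travel": [4,0,0.05],"twist": [0,0,0]}
    - {"gripper": 1,"travel": [4,0,0.05],"twist": [0,0,0]}

```text
time_s: 10.07
eef_pos: [0.5707, -0.0226, 0.1209]
eef_rot: [1.798, 2.311, -0.235]
ft_force: [0.2, -0.3, 0.5]
grip_width: 0.0001
```

```bash
python3 d2.py -.002 -.06 .031;python3 - <<'E'
from h import *
c=r.read_camera("scene");crop(c,"pics/r3s.png",235,155,365,265,6)
E
```

```text
delta [ 5.34  0.01 -0.01] [-0.03 -0.05  0.08]
10.075 in ch [-0.002  -0.1134  0.0308] [-0.15  0.53  1.57 -0.29  0.96 -0.24] F ch [ 0.1  -0.42  0.36] 0.0001
```

View pics/r3s.png

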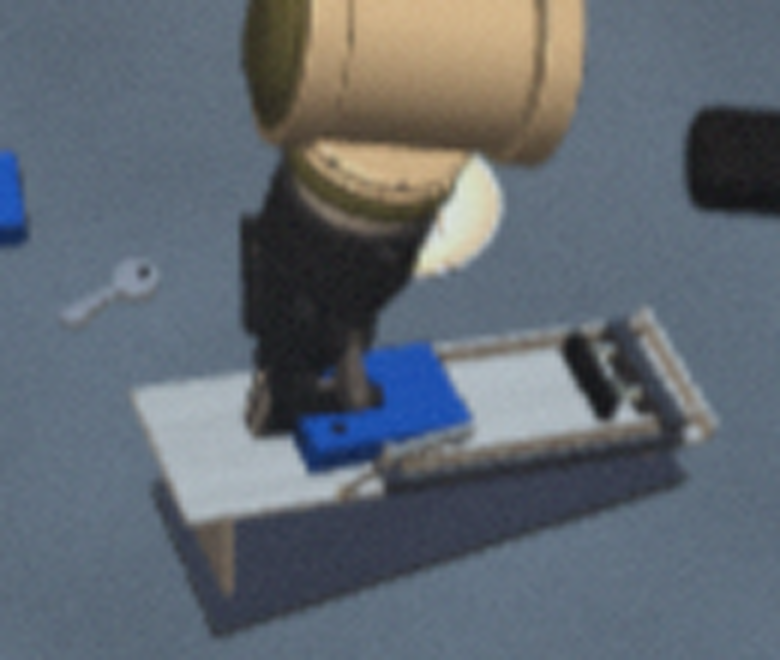

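The bank is in the trough and holding the catch out. Pushing on to TCP y ≈ -0.063.

send_rows:
  increments:
    - {"gripper": 1,"travel": [1,0,0],"twist": [0,0,0]}
    - {"gripper": 1,"travel": [2,0,0],"twist": [0,0,0]}
    - {"gripper": 1,"travel": [3,0,0],"twist": [0,0,0]}
    - {"gripper": 1,"travel": [4,0,0],"twist": [0,0,0]}
    - {"gripper": 1,"travel": [4.8,0,0],"twist": [0,0,0]}

```text
time_s: 10.75
eef_pos: [0.5594, 0.0221, 0.1088]
eef_rot: [1.798, 2.31, -0.235]
ft_force: [0.1, -1.1, 2.2]
grip_width: -0.0002
```

```bash
python3 d2.py -.002 -.06 .031;python3 - <<'E'
from h import *
c=r.read_camera("scene");crop(c,"pics/r4s.png",235,155,365,265,6)
E
```

```text
delta [ 0.57  0.   -0.01] [-0.02 -0.01  0.04]
10.75 in ch [-0.002  -0.0657  0.0309] [-0.07  0.54  1.6  -0.31  0.94 -0.14] F ch [-0.19 -1.6   1.87] -0.0002
```

View pics/r4s.png

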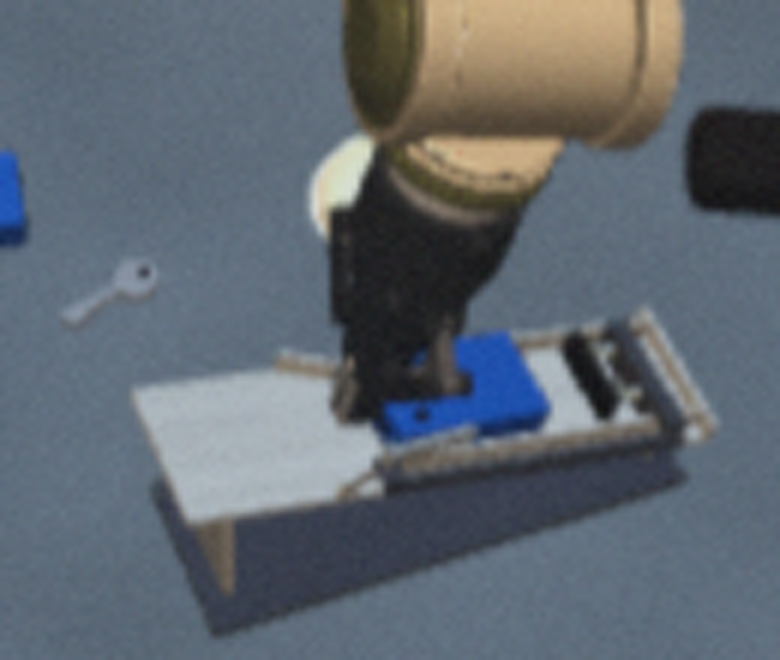

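send_rows:
  increments:
    - {"gripper": 1,"travel": [0.5,0,0],"twist": [0,0,0]}
    - {"gripper": 1,"travel": [1,0,0],"twist": [0,0,0]}
    - {"gripper": 1,"travel": [1.5,0,0],"twist": [0,0,0]}
    - {"gripper": 1,"travel": [1.8,0,0],"twist": [0,0,0]}
    - {"gripper": 1,"travel": [1.8,0,0],"twist": [0,0,0]}

```text
time_s: 11.42
eef_pos: [0.5553, 0.0386, 0.1043]
eef_rot: [1.798, 2.31, -0.235]
ft_force: [-0.3, 0.0, -0.2]
grip_width: -0.0002
```

```bash
python3 d2.py -.002 -.04 .031;python3 - <<'E'
from h import *
c=r.read_camera("scene");crop(c,"pics/r5s.png",275,180,365,255,8)
E
```

```text
delta [ 0.82 -0.01 -0.01] [ 0.   -0.03  0.02]
11.425 in ch [-0.0019 -0.0482  0.0309] [-0.04  0.54  1.61 -0.31  0.94 -0.11] F ch [-0.31  0.18 -0.2 ] -0.0002
```

View pics/r5s.png

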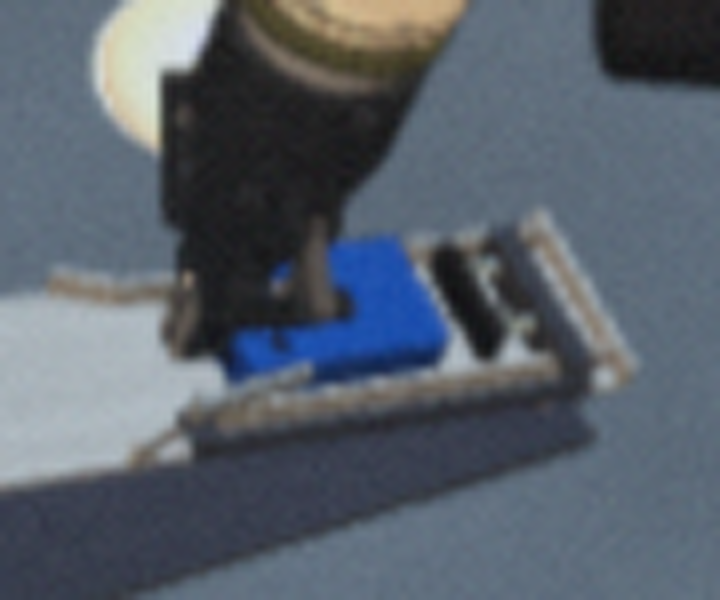

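send_rows:
  increments:
    - {"gripper": 1,"travel": [0.3,0,0],"twist": [0,0,0]}
    - {"gripper": 1,"travel": [0.6,0,0],"twist": [0,0,0]}
    - {"gripper": 1,"travel": [0.8,0,0],"twist": [0,0,0]}
    - {"gripper": 1,"travel": [0.8,0,0],"twist": [0,0,0]}

```text
time_s: 11.98
eef_pos: [0.5533, 0.046, 0.1022]
eef_rot: [1.799, 2.31, -0.235]
ft_force: [-0.3, -0.8, -0.2]
grip_width: 0.0001
```

send_rows:
  increments:
    - {"gripper": 1,"travel": [0.1,0,0],"twist": [0,0,0]}
    - {"gripper": 1,"travel": [0.2,0,0],"twist": [0,0,0]}
    - {"gripper": 1,"travel": [0.2,0,0],"twist": [0,0,0]}

```text
time_s: 12.35
eef_pos: [0.5529, 0.0477, 0.1017]
eef_rot: [1.799, 2.31, -0.235]
ft_force: [-0.9, -0.8, 0.9]
grip_width: -0.0001
```

```bash
python3 d2.py -.002 -.03 .031;python3 - <<'E'
from h import *
c=r.read_camera("scene");crop(c,"pics/r6s.png",275,180,365,255,8)
E
```

```text
delta [ 0.84  0.   -0.01] [-0.01 -0.02  0.01]
12.35 in ch [-0.002  -0.0384  0.0309] [-0.02  0.54  1.61 -0.31  0.94 -0.09] F ch [-1.02 -0.77  0.76] -0.0001
```

View pics/r6s.png

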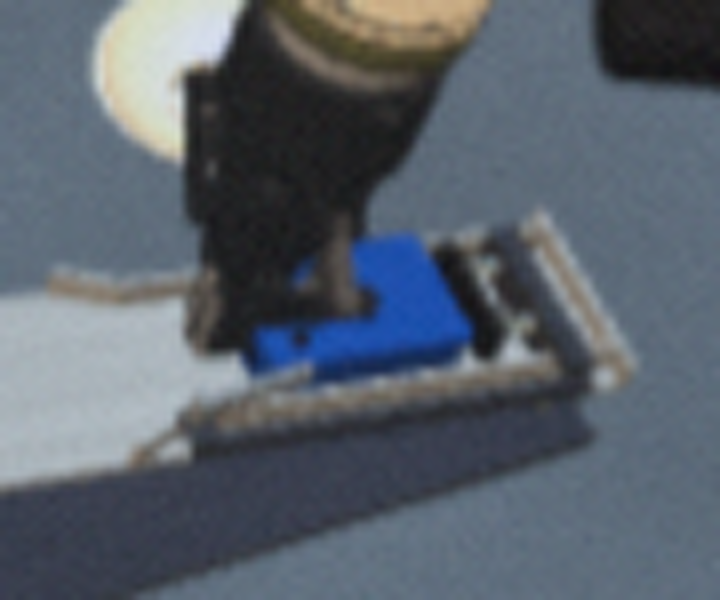

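The gap has nearly closed. From here I'll take 1–2 mm steps and watch the force.

send_rows:
  increments:
    - {"gripper": 1,"travel": [0.1,0,0],"twist": [0,0,0]}
    - {"gripper": 1,"travel": [0.2,0,0],"twist": [0,0,0]}
    - {"gripper": 1,"travel": [0.2,0,0],"twist": [0,0,0]}

```text
time_s: 12.78
eef_pos: [0.5524, 0.0496, 0.1012]
eef_rot: [1.799, 2.31, -0.235]
ft_force: [0.2, -1.2, 0.3]
grip_width: -0.0001
```

```bash
python3 d2.py -.002 -.03 .031
```

```text
delta [ 0.63  0.   -0.01] [-0.01 -0.02  0.02]
12.775 in ch [-0.002  -0.0363  0.0309] [-0.02  0.54  1.62 -0.31  0.94 -0.08] F ch [-0.09 -1.23  0.03] -0.0001
```

send_rows:
  increments:
    - {"gripper": 1,"travel": [0.1,0,0],"twist": [0,0,0]}
    - {"gripper": 1,"travel": [0.2,0,0],"twist": [0,0,0]}
    - {"gripper": 1,"travel": [0.2,0,0],"twist": [0,0,0]}

```text
time_s: 13.15
eef_pos: [0.552, 0.0515, 0.1007]
eef_rot: [1.799, 2.31, -0.235]
ft_force: [-0.3, 0.0, -0.4]
grip_width: -0.0001
```

```bash
python3 d2.py -.002 -.03 .031
```

```text
delta [ 0.43 -0.   -0.01] [-0.01 -0.02  0.02]
13.15 in ch [-0.002  -0.0343  0.0309] [-0.01  0.54  1.62 -0.31  0.94 -0.08] F ch [-0.23  0.19 -0.34] -0.0001
```

send_rows:
  increments:
    - {"gripper": 1,"travel": [0.1,0,0],"twist": [0,0,0]}
    - {"gripper": 1,"travel": [0.2,0,0],"twist": [0,0,0]}
    - {"gripper": 1,"travel": [0.2,0,0],"twist": [0,0,0]}

```text
time_s: 13.52
eef_pos: [0.5515, 0.0534, 0.1002]
eef_rot: [1.799, 2.31, -0.235]
ft_force: [-0.6, -0.6, -0.0]
grip_width: -0.0001
```

```bash
python3 d2.py -.002 -.03 .031
```

```text
delta [ 0.23 -0.   -0.01] [-0.01 -0.02  0.02]
13.525 in ch [-0.002  -0.0323  0.0309] [-0.01  0.54  1.62 -0.31  0.94 -0.08] F ch [-0.72 -0.4  -0.15] -0.0001
```

send_rows:
  increments:
    - {"gripper": 1,"travel": [0.1,0,0],"twist": [0,0,0]}
    - {"gripper": 1,"travel": [0.2,0,0],"twist": [0,0,0]}
    - {"gripper": 1,"travel": [0.2,0,0],"twist": [0,0,0]}

```text
time_s: 13.9
eef_pos: [0.551, 0.0553, 0.0996]
eef_rot: [1.799, 2.31, -0.235]
ft_force: [-1.3, -0.3, 0.8]
grip_width: 0.0
```

```bash
python3 d2.py -.002 -.03 .031;python3 - <<'E'
from h import *
c=r.read_camera("scene");crop(c,"pics/r7s.png",275,180,365,255,8)
E
```

```text
delta [ 0.03 -0.   -0.01] [-0.01 -0.02  0.02]
13.9 in ch [-0.002  -0.0303  0.0309] [-0.01  0.55  1.62 -0.31  0.94 -0.07] F ch [-1.32 -0.17  0.77] 0.0
```

View pics/r7s.png

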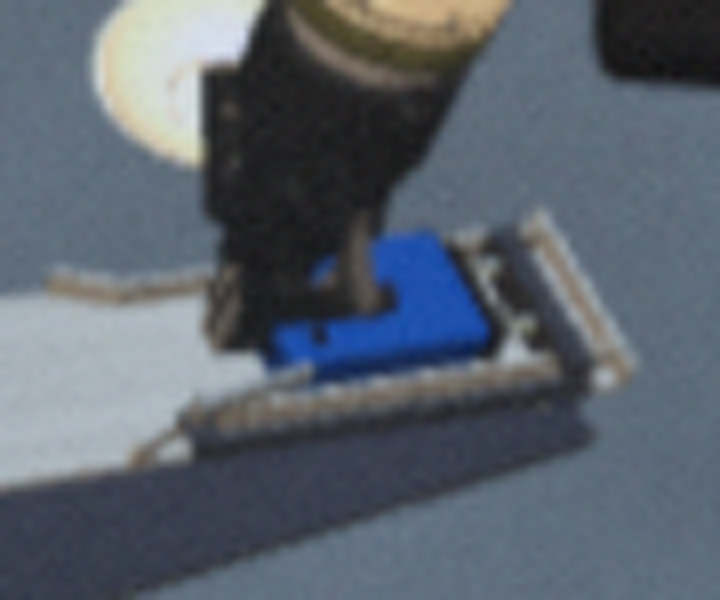

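The force is still low while the image suggests contact, so I'll compare the plate in the initial frame and now, enlarged.

```bash
python3 - <<'E'
from plan import *
c=r.read_camera("scene");n=c["image"][195:240,320:362,::-1];o=cv2.imread("pics/scene0.png")[195:240,320:362]
out=[]
for im in(o,n):
    b=cv2.resize(im,None,fx=9,fy=9,interpolation=cv2.INTER_CUBIC)
    for y in(.05,.06,.07,.08):
        W=np.array([[-.025,y,.021],[.025,y,.021]])@C[:3,:3].T+C[:3,3];q=((proj(c,W)-[320,195]+.5)*9).astype(int)
        cv2.line(b,tuple(map(int,q[0])),tuple(map(int,q[1])),(0,255,255),1)
    out.append(b)
cv2.imwrite("pics/cmp.png",np.hstack(out))
s=r.get_state();print(s["time_s"],(C[:3,:3].T@s["ft_force"]).round(2))
c=r.read_camera("top");crop(c,"pics/t7.png",165,150,310,240,5.5)
E
```

```text
14.0 [-0.   -0.12 -1.  ]
```

View pics/cmp.png

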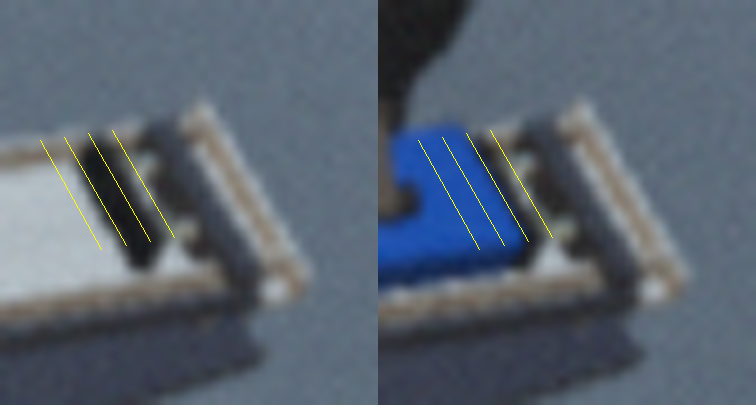

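View pics/t7.png

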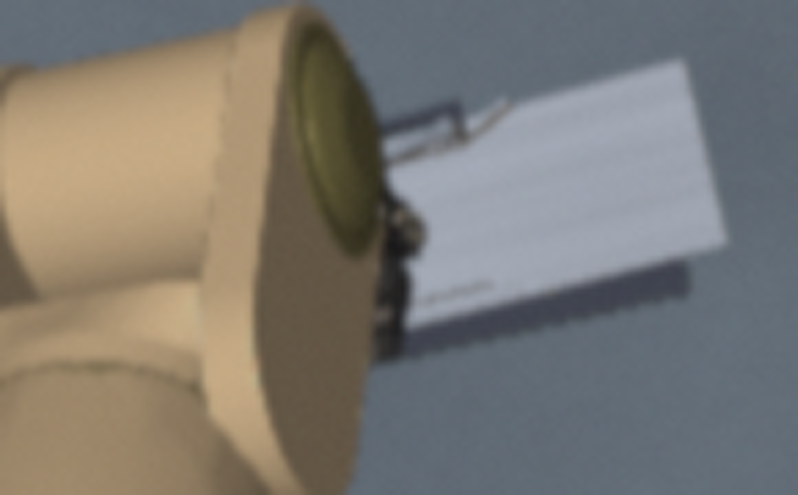

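The plate hasn't moved: its right edge is in the same place in both crops. What I took for its near edge was its up-slope face, so the face is nearer y ≈ 0.071. I'll continue in 1 mm steps.

send_rows:
  increments:
    - {"gripper": 1,"travel": [0.1,0,0],"twist": [0,0,0]}
    - {"gripper": 1,"travel": [0.1,0,0],"twist": [0,0,0]}

```text
time_s: 14.3
eef_pos: [0.5509, 0.0558, 0.0996]
eef_rot: [1.798, 2.31, -0.236]
ft_force: [0.7, -4.0, 0.0]
grip_width: 0.0002
```

```bash
python3 d2.py -.002 -.03 .031
```

```text
delta [-0.02 -0.   -0.01] [-0.01  0.02  0.02]
14.3 in ch [-0.002  -0.0298  0.0309] [-0.01  0.55  1.62 -0.31  0.94 -0.07] F ch [-0.32 -3.97 -1.01] 0.0002
```

send_rows:
  increments:
    - {"gripper": 1,"travel": [0.1,0,0],"twist": [0,0,0]}
    - {"gripper": 1,"travel": [0.1,0,0],"twist": [0,0,0]}

```text
time_s: 14.55
eef_pos: [0.5507, 0.0568, 0.0992]
eef_rot: [1.798, 2.31, -0.236]
ft_force: [-0.4, -5.3, 0.8]
grip_width: -0.0002
```

```bash
python3 d2.py -.002 -.03 .031
```

```text
delta [-0.13 -0.   -0.01] [-0.01  0.01  0.02]
14.55 in ch [-0.002  -0.0287  0.0309] [-0.    0.55  1.62 -0.31  0.94 -0.07] F ch [-1.7  -5.09 -0.55] -0.0002
```

Contact came at TCP y ≈ -0.030, with the force jumping to about 4 N. The snap should come near -0.025 to -0.0235, and the ramming limit is about -0.0175.

send_rows:
  increments:
    - {"gripper": 1,"travel": [0.1,0,0],"twist": [0,0,0]}
    - {"gripper": 1,"travel": [0.2,0,0],"twist": [0,0,0]}
    - {"gripper": 1,"travel": [0.2,0,0],"twist": [0,0,0]}

```text
time_s: 14.92
eef_pos: [0.5502, 0.0586, 0.0988]
eef_rot: [1.798, 2.309, -0.236]
ft_force: [1.0, -6.2, 1.2]
grip_width: 0.0002
```

```bash
python3 d2.py -.002 -.03 .031
```

```text
delta [-0.32 -0.01 -0.  ] [-0.01  0.03  0.02]
14.925 in ch [-0.002  -0.0268  0.031 ] [-0.    0.55  1.62 -0.32  0.94 -0.07] F ch [-0.58 -6.32 -0.43] 0.0002
```

send_rows:
  increments:
    - {"gripper": 1,"travel": [0.1,0,0],"twist": [0,0,0]}
    - {"gripper": 1,"travel": [0.1,0,0],"twist": [0,0,0]}

```text
time_s: 15.18
eef_pos: [0.55, 0.0594, 0.0986]
eef_rot: [1.798, 2.309, -0.236]
ft_force: [1.3, -7.1, -0.5]
grip_width: -0.0002
```

```bash
python3 d2.py -.002 -.03 .031;python3 - <<'E'
from h import *
c=r.read_camera("scene");crop(c,"pics/r8s.png",275,180,365,255,8)
E
```

```text
delta [-0.4  -0.01 -0.  ] [-0.01  0.04  0.02]
15.175 in ch [-0.0019 -0.026   0.031 ] [ 0.    0.55  1.62 -0.32  0.94 -0.06] F ch [-0.46 -6.82 -2.29] -0.0002
```

View pics/r8s.png

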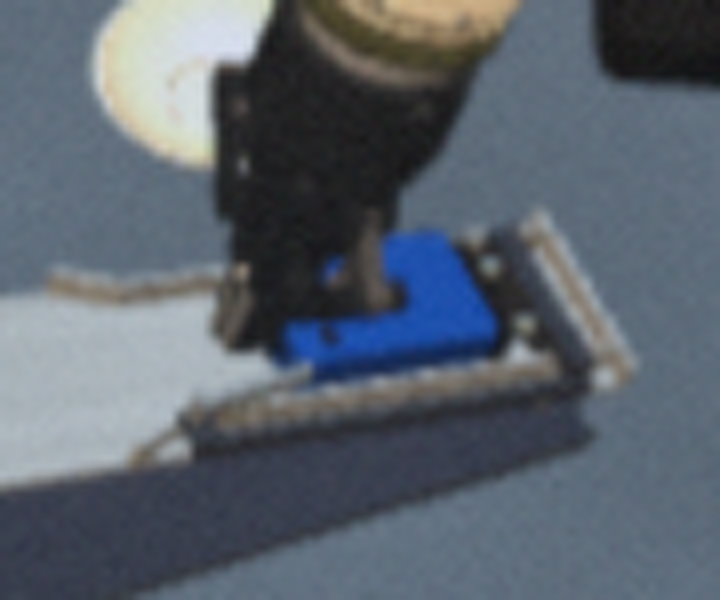

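send_rows:
  increments:
    - {"gripper": 1,"travel": [0.1,0,0],"twist": [0,0,0]}
    - {"gripper": 1,"travel": [0.2,0,0],"twist": [0,0,0]}
    - {"gripper": 1,"travel": [0.2,0,0],"twist": [0,0,0]}

```text
time_s: 15.6
eef_pos: [0.5496, 0.0611, 0.0982]
eef_rot: [1.798, 2.309, -0.236]
ft_force: [2.2, -7.8, 2.0]
grip_width: 0.0003
```

```bash
python3 d2.py -.002 -.03 .031;python3 - <<'E'
from h import *
c=r.read_camera("scene");crop(c,"pics/r9s.png",290,205,345,245,13)
E
```

```text
delta [-0.58 -0.01  0.  ] [-0.    0.06  0.02]
15.6 in ch [-0.0019 -0.0242  0.031 ] [ 0.    0.55  1.62 -0.32  0.94 -0.06] F ch [ 0.2  -8.35 -0.13] 0.0003
```

View pics/r9s.png

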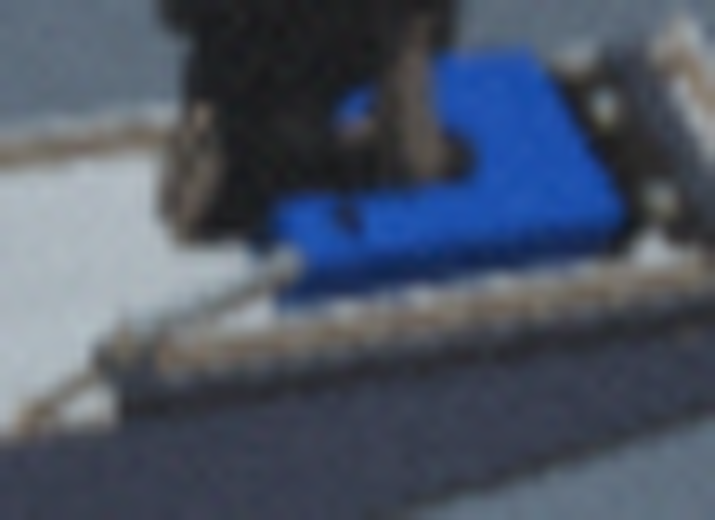

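The catch appears swung in behind the rear corner; its end is at crop (290,262), slanting inward. I'll push 0.7 mm more for margin and then back off.

send_rows:
  increments:
    - {"gripper": 1,"travel": [0.07,0,0],"twist": [0,0,0]}
    - {"gripper": 1,"travel": [0.07,0,0],"twist": [0,0,0]}
    - {"gripper": 1,"travel": [-0.2,-0.1,0],"twist": [0,0,0]}
    - {"gripper": 1,"travel": [-0.6,-0.1,0],"twist": [0,0,0]}
    - {"gripper": 1,"travel": [-1.2,-0.1,0],"twist": [0,0,0]}

```text
time_s: 16.27
eef_pos: [0.5512, 0.0503, 0.1009]
eef_rot: [1.799, 2.311, -0.235]
ft_force: [0.3, -0.1, 0.3]
grip_width: -0.0004
```

```bash
python3 d2.py -.002 -.03 .031
```

```text
delta [ 0.54  0.11 -0.01] [-0.02 -0.04  0.03]
16.275 in ch [-0.0031 -0.0354  0.0309] [-0.02  0.54  1.62 -0.31  0.94 -0.08] F ch [ 0.24 -0.24  0.27] -0.0004
```

send_rows:
  increments:
    - {"gripper": 1,"travel": [-1.5,0,-1],"twist": [0,0,0]}
    - {"gripper": 1,"travel": [-3,0,-5],"twist": [0,0,0]}
    - {"gripper": 1,"travel": [-8,0,-10],"twist": [0,0,0]}
    - {"gripper": 1,"travel": [-13,0,-13],"twist": [0,0,0]}
    - {"gripper": 1,"travel": [-18,0,-13],"twist": [0,0,0]}

```text
time_s: 16.9
eef_pos: [0.5865, -0.0876, 0.2775]
eef_rot: [1.795, 2.306, -0.231]
ft_force: [0.6, 0.1, -1.3]
grip_width: -0.0003
```

```bash
python3 - <<'E'
from h import *
c=r.read_camera("scene");crop(c,"pics/s1.png",275,190,365,255,8)
c=r.read_camera("top");crop(c,"pics/s1t.png",165,150,310,240,5.5);print(r.get_state()["time_s"])
E
```

```text
17.0
```

View pics/s1.png

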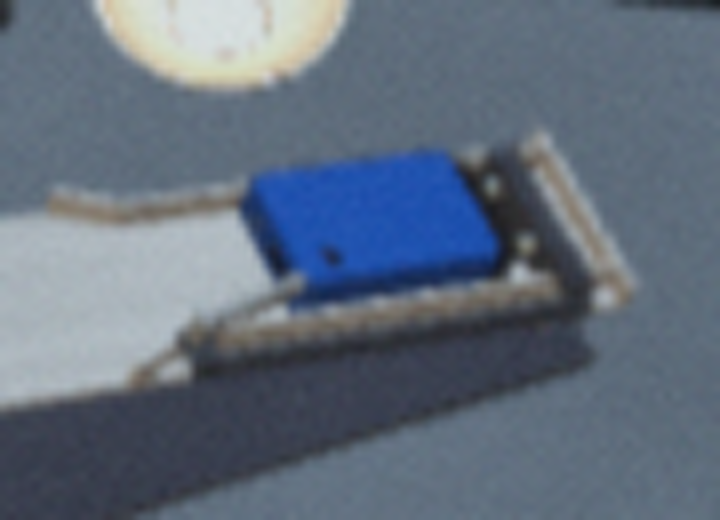

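View pics/s1t.png

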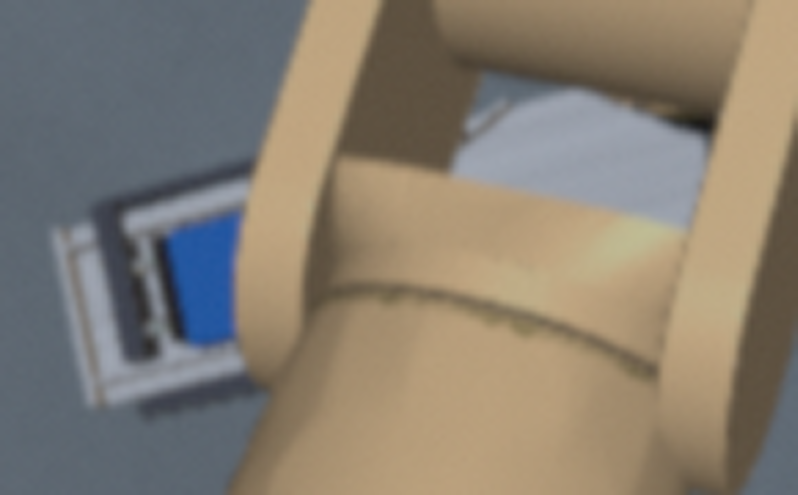

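The bank is held with the catch end at scene pixel (312.5,225), its free position from the start. I'll move the arm clear for one unobstructed top check.

send_rows:
  increments:
    - {"gripper": 1,"travel": [-6,0,-3],"twist": [0,0,0]}
    - {"gripper": 1,"travel": [-12,0,-3],"twist": [0,0,0]}
    - {"gripper": 1,"travel": [-18,0,-3],"twist": [0,0,0]}
    - {"gripper": 1,"travel": [-24,0,-3],"twist": [0,0,0]}
    - {"gripper": 1,"travel": [-30,0,-3],"twist": [0,0,0]}

```text
time_s: 17.62
eef_pos: [0.6543, -0.3598, 0.3801]
eef_rot: [1.798, 2.31, -0.235]
ft_force: [0.8, -0.1, 1.7]
grip_width: -0.0001
```

```bash
python3 - <<'E'
from plan import *
c=r.read_camera("top");T=C
im=cv2.resize(c["image"][150:240,165:310,::-1],None,fx=5.5,fy=5.5,interpolation=cv2.INTER_CUBIC)
y=.031;P=np.array([[a*.028,y+b*.045,.024] for a,b in((-1,-1),(1,-1),(1,1),(-1,1))])@T[:3,:3].T+T[:3,3]
cv2.polylines(im,[(((proj(c,P)-[165,150]+.5)*5.5)).astype(np.int32)],True,(0,255,255),1)
cv2.imwrite("pics/fin_t.png",im);cv2.imwrite("pics/fin_s.png",r.read_camera("scene")["image"][:,:,::-1]);s=r.get_state();print(s["time_s"],s["joints"].round(2),s["ft_force"],s["eef_pos"])
E
```

```text
17.725 [-0.61  0.79  0.46 -0.17  1.69 -0.89] [ 0.10142291  0.24952973 -0.76247183] [ 0.65456591 -0.36426618  0.37767611]
```

View pics/fin_t.png

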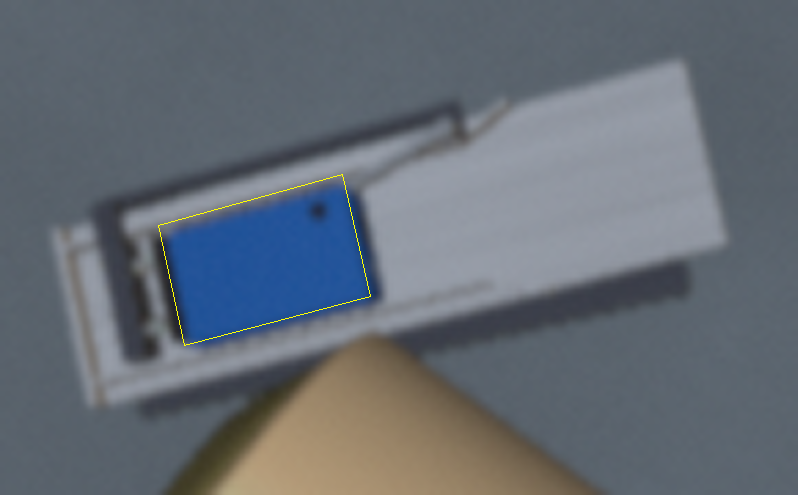

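View pics/fin_s.png

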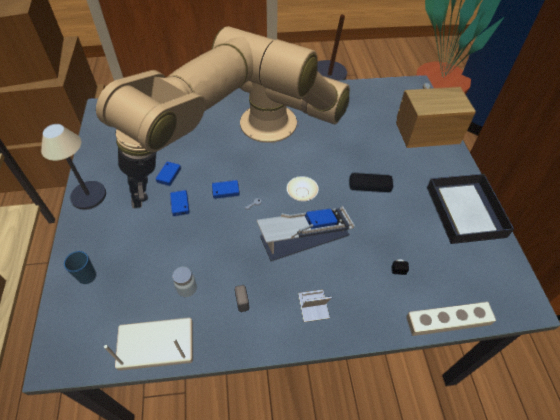

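The top view shows the bank straight in the trough at y ≈ 0.03, with the catch end at its rear corner, crop (360,183). The other things haven't moved. Handing in.

```bash
python3 -c "
from cell import r
print(r.hand_in())"
```

```text
the job is handed in; nothing more can be done
None
```

The power bank is in the charging chute, caught between the side catch and the sprung stop. I handed the job in at about 17.7 s, and no verdict was reported.

**What I did:** I took the farthest of the four blue slabs, about 0.61 m from the base. I laid it flat at the loading end and pushed it down with closed fingers. It met the stop at 4 N, and I pushed on in 1–2 mm steps. The highest force I read was 8.4 N, at about 6 mm of press. After that I pushed 0.7 mm more without a reading, then backed off.

**Last checks:**
- **Catch:** its end is at its free position from the start of the run, behind the bank's rear corner.
- **Bank:** it stayed pressed on the stop after I withdrew, straight in the trough at y ≈ 0.03 m.
- **Other things:** none has visibly moved, and the gripper touches nothing.

**Disagreements:** my first estimate from the images put the stop face at y ≈ 0.060–0.064 m, but contact came at about 0.071 m. I had taken the plate's up-slope face for its top edge. The wall lines in the top view were also 2–3 mm off my fitted chute in places, which caused no trouble. I judged the final stop press and catch angle from the images, because neither can be measured directly.

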